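Take apart the washed pour-over set and set it up

ROBOT

A 6-joint arm with a two-finger parallel gripper is mounted at the origin on the work surface. World frame = base frame: x ahead of the robot, y to its left, z up, the work surface at z = 0. Lengths are in mm, angles in degrees, forces in N, time in s.
With the tool pointing down it reaches from about 300 to 850 mm from the base axis. Payload 4.2 kg.
Tool frame: the origin (TCP) lies at the very end of the fingers, on their centre line; the grasp point (between the pads) lies 19 mm behind it (env.tcp_to_grasp is the distance from the TCP to the grasp point, in mm); z points along the fingers, y is the line along which they close (so a half turn about z gives the same grasp; the last joint's range is limited). The gripper opens to 91 mm and grips with 3 to 60 N. Pads are 32 mm wide; open, the fingers measure 118 mm over their backs; the gripper's body (76 mm by 178 mm) begins 60 mm behind the grasp point.
Start: joints at [-75.573, 18.312, 89.639, -0, 72.044, -1.146], TCP at [154.371, -553.909, 188.276] pointing down, gripper open.
Joint ranges: [-177.97, 177.97], [-48.28, 115.42], [12.27, 149.76], [-77.06, 257.06], [2.81, 150.46], [-146.56, 146.56]. Speed limits (degrees/s): [147.25, 147.25, 180, 180, 180, 180].

INTERFACE

Orientations are given as [roll, pitch, yaw] about the fixed x, y, z axes, in that order (R = Rz(yaw) Ry(pitch) Rx(roll)).
In Python, from workcell import env gives the robot as it stands.
- The arm moves only by the tool move_arm, never from a script. Its argument "plan" is a list of rows, each a list of 3 entries, a list of its own where there are three numbers: the shift along the world's x, y, z in cm, then the turn about the world's z in degrees, then the closure, from 0 (fully open) to 1 (shut). In form: [[[x, y, z], turn, claw], ...]. A call has 1 to 5 rows; each row shifts and turns the commanded pose from where the row before left it; what a row does not reach is not made up. A row lasts 1/10 s, in which the tool goes at most 50 mm and 8.59 degrees, less where a joint would pass 70% of its speed; a pose out of reach is approached as far as the arm can. A call is refused whole if a number of a shift passes 5 or a number of a turn 8.59, either way. A call with a gripper value outside its range is refused whole. The fingers move at their own pace and stop on an object; "squeeze" is the grip in N (left out, the last holds). Time passes only in rows, so rows that do not move let the fingers close. It gives the time, the measured TCP pose, the force, the opening and the grip force at its end, in the units of the state.
- env.state(): the state, without advancing time (a new reading comes with each control period).
- env.grab_frame(name): name is "side" or "top" or "wrist"; returns a dict with "frame" (384x512x3 uint8, red, green, blue), "z_map" (384x512 float32, mm along the optical axis (not along the pixel's ray), 0 where there is no reading), "fovy" (degrees; the focal length in pixels is half the picture's height over the tangent of half this angle, whatever the lens; pixels are square), "cx", "cy" (the principal point, pixels), "position" and "orientation" of the camera in the world. Camera axes: x right, y down, z forward; pixel columns grow to the right and rows downward; lengths in mm; the calibration is good to about 2 mm. A picture is of the moment at which its call begins.
- env.job_done(): hands the job in; it is judged then, once.
Trained networks look in a picture, given as the dict that the camera call returned (one of the last four; its "shot" number tells which), for a name from the list of things; names that differ only in an ending like _2 or _b are one class to them, and where a whole thing is asked for, a point or a joint stands for the part that bears it (a point fixed in the world has none). Each returns a list of dicts, best first, with "score" (0 to 1); they miss things now and then, are a little off and sometimes report something else, mostly with a low value. They report only what shows in the picture. A call takes as long as a camera call. They do not tell look-alikes from the thing itself.
- env.search_frame(picture, label): "point" ([column, row] in pixels, amid what is visible of it).
- env.landmark_of(picture, label): "point" ([column, row] in pixels: a listed point, or the origin of a listed thing).
The state is a dict: "time_s": time; "qpos": joint angles; "qvel": joint speeds; "effort": joint torques, N m; "ee_pos": TCP position; "ee_rot": TCP orientation; "force": force on the tool from outside, world axes, zero at the start; "torque": the same for the moment, N m; "gripper_width": finger opening in mm; "gripper_force": force on a finger pad.
Only numpy, scipy, OpenCV 4.12 (cv2) and the standard library are available. Lean on these libraries where they do the work, as an engineer would, in place of code of your own. Each camera call takes 0.05 s, during which the arm holds its last target. There are 200 camera calls.

TASK

The washed pour-over set has come back in one pile. Take it apart from the top down, one piece at a time, putting each in its place before you take the next: the copper lid fully home in the kettle's mouth, the yellow funnel hanging level in the ring of its stand, the glass server upright in the middle of the scale's steel plate, and the oblong white saucer flat on the free part of the upper steel tier, beside the saucer already there and lying front to back like it. Set everything down rather than letting it drop, keep the glass upright, and leave that other saucer and the wooden paddle where they are.

Things in the scene. Friction and masses are not known exactly. Their poses are not given: they have to be found in the camera images.
- lid: Copper-coloured kettle lid with a black knob, 55 g, at the start on top of the pile, in the funnel's collar. Origin: centre of the underside of its plug, z up. Heights over the origin: plug 0 to 7 mm (tapered, 34 to 39 mm across), flange 7 to 10 (58 across), low dome to 19, round knob 21 to 42 (22 across).
- funnel: Yellow stiff silicone funnel, 45 g, at the start in the server's mouth. Origin: centre of the spout's lower end, z up. Heights over the origin: spout 0 to 25 mm (18 across), cone to 65 (50 across), then a flat step out to an upright collar 65 to 82 (70 across, 64 inside; step's inner floor at 68). It hangs by the step's flat underside, at 65. Grip it across the collar.
- server: Empty straight glass server, 64 mm across, 100 mm high, wall 3.5 mm, 150 to 250 g, at the start on the saucer. Origin: centre of its base. One black handle, 11 mm thick, 16 to 72 mm above the base, stands out along its own +y to 71 mm from the axis. Grip it across the rim, fingers clear of the handle.
- saucer: Oblong white porcelain saucer under the pile, 134 mm long (its x), 60 mm wide (its y), 150 to 250 g. Flat top at 11 mm, short ends turned up to 18 mm, long sides upright from 3 to 11 mm, foot 84 x 44 mm. Origin: centre of its underside. Grip it across its width at the middle.
- kettle: Copper-coloured gooseneck kettle without its lid, fixed, 136 mm across. Origin: centre of its underside. Round mouth on its axis: collar 58 mm across, 46 inside, rim at 130 mm, 12 deep. Spout to its own +x (129 mm from the axis, 139 high), wooden handle to its -x (127 mm, 145 high). With the lid home the lid's origin is 123 mm above the kettle's.
- funnel_stand: Funnel stand, fixed: dark wooden base 120 x 110 mm, steel post at its own +x (50 mm from the axis, no higher than the ring), flat steel ring centred above the origin: 57 mm inside, 72 outside, top face at 110 mm. Origin: centre of the base's underside. With the funnel home its origin is 45 mm above the stand's.
- scale: Black coffee scale with a square steel plate, 116 x 116 mm, fixed. Origin: on the underside, straight below the plate's centre; plate's top 22 mm above it. The display sticks out towards its own -x, to 89 mm.
- tiers: Two stainless steel tiers stacked one on the other, fixed. Origin: centre of the underside. The upper tier is a flat open sheet 170 mm deep (its x, front to back) and 300 mm wide (its y), top at 110 mm. The lower tier beneath it is full of saucers.
- saucer_home: The saucer already on the upper tier, same shape and frame as the other, lying front to back, up to 70 mm to either side of the tier's middle. It stays there. The wider free part beside it is at least 120 mm wide.
- paddle: Flat wooden stirring paddle, 220 mm long, 34 mm wide at the blade, 9 mm thick, lying in front of the tiers. It stays there. Origin: underside, 120 mm from the handle's end, x towards the blade.
There are look-alikes about, which are no part of the job. Leave any purple or turquoise look-alike of the funnel_stand alone.

How it is judged:
By the outcome, as a careful person would: the job done as asked, in the order asked, and still so for the second after the job is handed in, with the robot touching nothing.
It also fails if it takes over 128 s, if anything falls off the work surface, if the arm or the gripper's body presses on something with over 40 N, if the wrist force passes 120 N, or if a joint passes its speed limit or range.

## Working session

There is one attempt and no reset: what is moved stays moved. The work goes in short steps, Python scripts to look and compute and a tool call to move; the robot and the scene stay as the last step left them, time stands still between calls to the robot, and variables do not carry over. Pictures are saved under pics/ and viewed, at most 17 in all, crops included, and the job is handed in when it is done.

Besides the shell and the picture viewer there is one more tool, called after "Emit:" by a JSON object that holds its "fn" and its "kwargs". move_arm: Moves the arm, as the interface text tells. Its arguments: {"type":"object","properties":{"plan":{"type":"array","items":{"type":"array"}},"squeeze":{"type":"number"}},"required":["plan"]}

```bash
ls; mkdir -p pics; cat > h.py <<'E'
import numpy as np, cv2
from scipy.spatial.transform import Rotation as R
from workcell import env
def rot(p):
    o=np.array(p["orientation"],float)
    if o.shape==(3,3): return o
    return R.from_euler('xyz',o,degrees=True).as_matrix()
def cloud(p):
    z=p["z_map"].astype(float); h,w=z.shape
    f=h/2/np.tan(np.radians(p["fovy"])/2)
    u,v=np.meshgrid(np.arange(w),np.arange(h))
    c=np.stack([(u-p["cx"])/f*z,(v-p["cy"])/f*z,z],-1)
    P=c@rot(p).T+np.array(p["position"]); P[z==0]=np.nan
    return P
def save(p,n,box=None,s=1):
    im=p["frame"][:,:,::-1]
    if box: im=im[box[1]:box[3],box[0]:box[2]]
    cv2.imwrite("pics/"+n,cv2.resize(im,None,fx=s,fy=s,interpolation=cv2.INTER_CUBIC))
E
python3 - <<'E'
from h import *
s=env.state(); print(s)
for n in("top","side"):
    p=env.grab_frame(n); save(p,n+"0.png",s=1.5)
    print(n,p["position"],p["orientation"],p["fovy"],p["cx"],p["cy"],[k for k in p])
    P=cloud(p); np.savez(n+"0.npz",P=P,f=p["frame"])
    for l in "lid funnel server saucer kettle funnel_stand scale tiers saucer_home paddle".split():
        for k,g in(("s",env.search_frame),("l",env.landmark_of)):
            r=g(p,l)
            print(l,k,[(np.round(d["point"]).astype(int).tolist(),round(d["score"],2),np.round(P[min(383,max(0,int(d["point"][1]))),min(511,max(0,int(d["point"][0])))]).tolist()) for d in r[:4]])
E
```

```text
pics
{'time_s': 0.0, 'qpos': array([-7.55747958e+01,  1.83503082e+01,  8.97059017e+01,  1.51614934e-04,
        7.20428803e+01, -1.14553597e+00]), 'qvel': array([-0.00147202,  0.07401373, -0.03493194, -0.02285972, -0.01764148,
       -0.01511152]), 'effort': array([ 9.80095174e-04, -4.12470317e+01, -2.31970650e+01,  7.26644299e-02,
        4.53802804e-02, -1.23509567e-04]), 'ee_pos': array([ 154.21614301, -553.3703106 ,  187.43709105]), 'ee_rot': array([-1.79900933e+02, -2.12513330e-03,  1.55706914e+01]), 'force': array([ 0.01748458, -0.52852674, -0.25677652]), 'torque': array([0.02356794, 0.02438342, 0.00014739]), 'gripper_force': 0.0, 'gripper_width': 90.9009597758157}
top [ 395.46921132  -98.91125367 1238.69292595] [-176.80161829    1.2973614   -90.38945284] 50.46497241439797 258.9927087200789 188.73252789138024 ['frame', 'z_map', 'fovy', 'cx', 'cy', 'position', 'orientation', 'shot']
lid s [([353, 193], 0.59, [443.0, -325.0, 148.0])]
lid l []
funnel s [([247, 155], 0.67, [571.0, -36.0, 5.0]), ([364, 197], 0.66, [434.0, -363.0, 112.0])]
funnel l [([348, 192], 0.52, [447.0, -314.0,
[... 2172 characters left out ...]
15.0]), ([298, 148], 0.57, [374.0, -534.0, 17.0])]
funnel_stand l [([297, 151], 0.74, [377.0, -520.0, 15.0]), ([331, 191], 0.59, [226.0, -262.0, 15.0]), ([271, 175], 0.2, [452.0, -311.0, 22.0])]
scale s [([253, 262], 0.72, [422.0, 136.0, 24.0]), ([167, 217], 0.27, [678.0, 104.0, 112.0])]
scale l [([249, 263], 0.59, [432.0, 143.0, 21.0])]
tiers s [([167, 215], 0.95, [683.0, 92.0, 111.0])]
tiers l [([170, 229], 0.65, [656.0, 147.0, 107.0])]
saucer_home s [([171, 195], 0.97, [704.0, 10.0, 120.0])]
saucer_home l [([173, 195], 0.72, [699.0, 7.0, 119.0]), ([274, 165], 0.41, [441.0, -301.0, 73.0])]
paddle s [([219, 220], 0.63, [573.0, -37.0, 8.0])]
paddle l [([221, 216], 0.83, [571.0, -53.0, 8.0])]
```

View pics/top0.png

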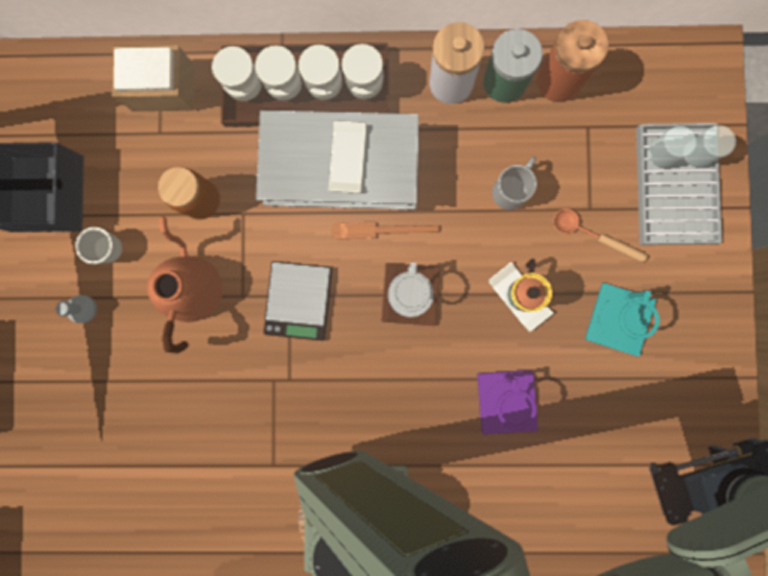

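View pics/side0.png

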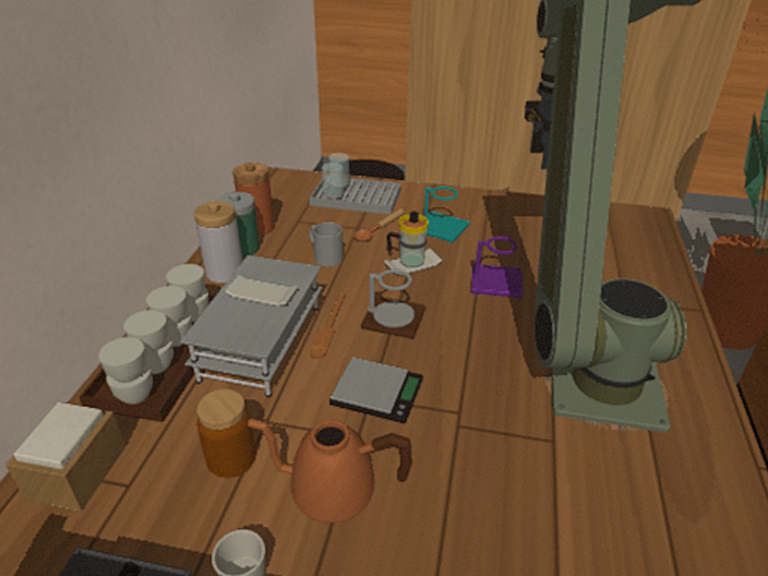

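Three stands: dark wood with steel ring at top view (411,293), purple (508,402), turquoise (625,318). The dark wooden one at (411,293) matches the description. The pile is at (528,293), the kettle mouth at (167,286), the scale at (300,300), and the tiers' free part is left of the saucer at (300,155). I'll measure now and confirm the stand in a crop.

```bash
cat > m1.py <<'E'
from h import *
for n in("top","side"):
    d=np.load(n+"0.npz"); P=d["P"]; f=d["f"]; hsv=cv2.cvtColor(f,cv2.COLOR_RGB2HSV).astype(int)
    X,Y,Z=P[...,0],P[...,1],P[...,2]
    def sel(cx,cy,r,z0,z1): return (np.hypot(X-cx,Y-cy)<r)&(Z>z0)&(Z<z1)
    def circ(m,name):
        q=P[m][:,:2].astype(np.float32)
        if len(q)<4: print(n,name,"few");return
        c,r=cv2.minEnclosingCircle(q); A=np.c_[2*q,np.ones(len(q))]; s=np.linalg.lstsq(A,(q**2).sum(1),rcond=None)[0]
        print(n,name,len(q),"mec",np.round(c,1),round(r,1),"fit",np.round(s[:2],1),"z",np.round(np.percentile(P[m][:,2],[5,50,95]),1))
    def rect(m,name):
        m=cv2.morphologyEx(m.astype(np.uint8),cv2.MORPH_OPEN,np.ones((2,2)))>0
        q=P[m][:,:2].astype(np.float32); (c,s,a)=cv2.minAreaRect(q); print(n,name,len(q),np.round(c,1),np.round(s,1),round(a,1),"z",np.round(np.median(P[m][:,2]),1))
    circ(sel(445,300,45,122,145),"kettle rim")
    circ(sel(440,-115,70,95,125),"ring")
    circ(sel(440,-310,60,135,165),"knob")
    yel=(hsv[...,0]>18)&(hsv[...,0]<35)&(hsv[...,1]>150)
    circ(sel(440,-310,60,115,140)&yel,"collar")
    rect(sel(440,110,110,15,32)&(hsv[...,1]<45)&(hsv[...,2]>90),"plate")
    rect(sel(690,40,230,100,114)&(hsv[...,1]<60),"tier")
    rect(sel(690,5,110,113,128)&(hsv[...,1]<60),"home")
    rect(sel(440,-310,100,4,24)&(hsv[...,1]<60)&(hsv[...,2]>110),"saucer")
    rect(sel(440,-110,90,8,30),"stand base")
    m=sel(440,-310,110,20,100)&(hsv[...,2]<70); q=P[m]; print("handle",len(q),np.round(np.nanmedian(q,0),1) if len(q) else "")
    for r in(f[100:250],): pass
d=np.load("top0.npz")["f"]; s=np.load("side0.npz")["f"]
a=cv2.resize(d[165:230,245:445],None,fx=4,fy=4,interpolation=2); b=cv2.resize(s[120:230,225:365],(420,330),interpolation=2)
o=np.zeros((600,800,3),np.uint8); o[:260]=a; o[265:595,:420]=b; cv2.imwrite("pics/crop.png",o[:,:,::-1])
E
python3 m1.py
```

```text
top kettle rim 80 mec [454.9 326.8] 28.4 fit [456.5 331.7] z [123.1 127.8 130.8]
top ring 226 mec [ 452.4 -114. ] 44.6 fit [ 447.4 -113.6] z [105.1 108.8 112.7]
top knob 59 mec [ 440.  -330.9] 10.6 fit [ 439.6 -330.4] z [141.7 148.6 151.7]
top collar 110 mec [ 440.  -331.7] 34.7 fit [ 440.2 -332.3] z [115.9 125.4 130.5]
top plate 1491 [nan nan] [0. 0.] 0.0 z nan
top tier 5397 [nan nan] [0. 0.] 0.0 z nan
top home 986 [6.926e+02 1.000e-01] [ 59.3 130.2] 85.0 z nan
top saucer 443 [ 432.6 -337. ] [133.8  61.9] 38.5 z nan
top stand base 1210 [ 440.3 -116.7] [110.4 119.4] 85.4 z nan
handle 10 [ 495.5 -342.5   80. ]
side kettle rim 97 mec [454.4 331.5] 27.2 fit [456.3 337. ] z [123.4 128.5 131.1]
side ring 155 mec [ 451.1 -113.2] 44.3 fit [ 447.2 -110.9] z [103.  108.9 111.9]
side knob 33 mec [ 436.8 -327.3] 11.5 fit [ 436.8 -327.3] z [136.6 146.3 150.3]
side collar 109 mec [ 440.4 -331.5] 37.9 fit [ 438.8 -329.3] z [115.8 121.9 129. ]
side plate 1185 [433.3 118.1] [114.6 130.8] 83.6 z nan
side tier 3179 [760.6 -28.7] [500.1 185.5] 60.5 z nan
side home 549 [6.951e+02 4.000e-01] [ 71.6 137.5] 88.1 z nan
side saucer 196 [ 443.6 -269. ] [247.4 108. ] 75.1 z 11.2
side stand base 774 [412.9 -84.6] [160.3  80.8] 40.2 z nan
handle 72 [ 477.2 -336.5   72.8]
```

View pics/crop.png

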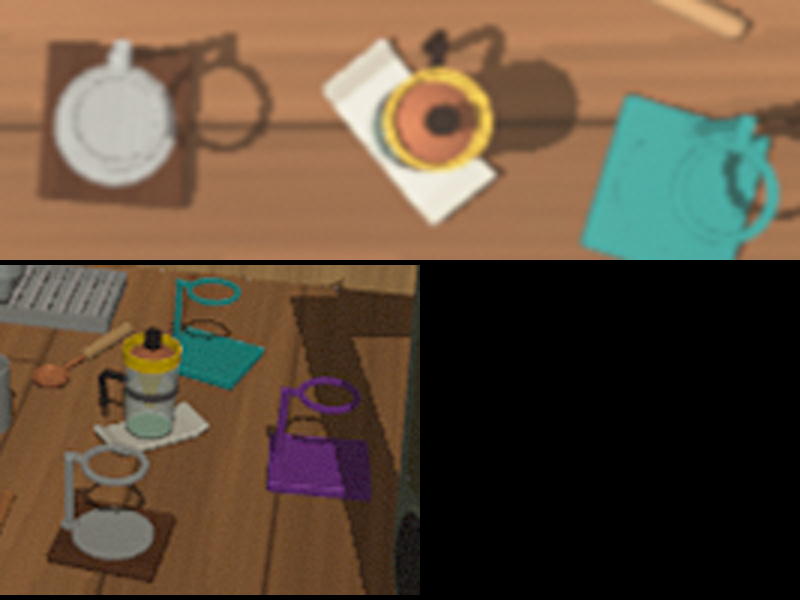

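Confirmed: the dark wooden stand with the steel ring (crop left) is the one meant. The pile's handle points to about +x. I'll move above the pile for a close view.

Emit:
{"fn": "move_arm", "kwargs": {"plan": [[[2,2,5],-7.8,0],[[4,3,4],-7.8,0],[[4.5,3.5,0],0,0],[[4.5,3.5,0],0,0],[[4.5,3.5,0],0,0]]}}

```text
time_s: 2.6
ee_pos: [322.6, -419.8, 263.5]
ee_rot: [179.9, -0.0, -0.1]
force: [0.6, -0.3, 0.0]
gripper_width: 91.3
gripper_force: 0.0
```

Emit:
{"fn": "move_arm", "kwargs": {"plan": [[[4,3,0],0,0],[[2,2,0],0,0],[[0,0,0],0,0],[[0,0,0],0,0]]}}

```text
time_s: 3.0
ee_pos: [381.4, -370.9, 263.0]
ee_rot: [180.0, 0.0, 0.1]
force: [-0.6, -0.1, -0.2]
gripper_width: 91.6
gripper_force: 0.0
```

```bash
cat > m2.py <<'E'
from h import *
d=np.load("top0.npz"); P=d["P"]; f=d["f"]; hsv=cv2.cvtColor(f,cv2.COLOR_RGB2HSV).astype(int); X,Y,Z=P[...,0],P[...,1],P[...,2]
def rect(box,z0,z1,extra,name):
    m=(X>box[0])&(X<box[1])&(Y>box[2])&(Y<box[3])&(Z>z0)&(Z<z1)&extra
    m=cv2.morphologyEx(m.astype(np.uint8),cv2.MORPH_OPEN,np.ones((3,3)))
    n,l,st,_=cv2.connectedComponentsWithStats(m); i=1+st[1:,4].argmax(); q=P[(l==i)&np.isfinite(Z)]
    (c,s,a)=cv2.minAreaRect(q[:,:2].astype(np.float32)); print(name,len(q),np.round(c,1),np.round(s,1),round(a,1),np.round(np.median(q[:,2]),1))
g=hsv[...,1]<60
rect((340,530,20,200),12,34,(hsv[...,1]<45)&(hsv[...,2]>90),"plate")
rect((340,530,20,200),8,34,True,"scale all")
rect((590,800,-150,230),95,130,g,"tier")
rect((590,800,-60,60),115,135,g,"home")
E
python3 m2.py
python3 - <<'E'
from h import *
p=env.grab_frame("wrist"); save(p,"w1.png"); P=cloud(p); np.savez("w1.npz",P=P,f=p["frame"]); print(p["position"],p["orientation"],p["fovy"]); print(env.state()["ee_pos"],env.state()["ee_rot"])
E
```

```text
plate 1535 [444.9 110.9] [118.4 119.1] 83.5 21.0
scale all 2016 [431.7 114.3] [124.3 149.8] 83.7 20.0
tier 6271 [698.8  22.9] [299.3 172. ] 87.8 109.4
home 997 [694.    2.8] [ 60.2 132.9] 85.3 120.6
[ 454.14485609 -371.43796941  459.75327419] [ 1.65041207e+02 -6.90950281e-02 -8.99500006e+01] 71.81992843762747
[ 380.92454737 -371.42949746  263.04749866] [ 1.79962541e+02  3.27372067e-02 -3.04310714e-02]
```

View pics/w1.png

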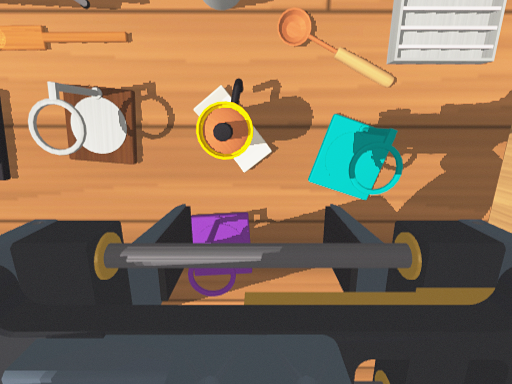

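```bash
cat > m3.py <<'E'
from h import *
import sys
def circ(q,name):
    q=q[:,:3]; A=np.c_[2*q[:,:2],np.ones(len(q))]; s=np.linalg.lstsq(A,(q[:,:2]**2).sum(1),rcond=None)[0]
    c,r=cv2.minEnclosingCircle(q[:,:2].astype(np.float32))
    print(name,len(q),"fit",np.round(s[:2],1),"mec",np.round(c,1),round(r,1),"z",np.round(np.percentile(q[:,2],[5,50,95]),1))
if __name__=="__main__":
    d=np.load("w1.npz"); P=d["P"]; f=d["f"]; hsv=cv2.cvtColor(f,cv2.COLOR_RGB2HSV).astype(int); X,Y,Z=P[...,0],P[...,1],P[...,2]
    near=np.hypot(X-440,Y+331)<120
    yel=(hsv[...,0]>24)&(hsv[...,0]<35)&(hsv[...,1]>180)&near
    circ(P[yel&(Z>125)],"collar top")
    circ(P[(np.hypot(X-440,Y+331)<40)&(Z>139)],"knob")
    circ(P[(np.hypot(X-440,Y+331)<40)&(Z>112)&~yel],"lid all")
    ring=(np.hypot(X-440,Y+114)<80)&(Z>104); q=P[ring]; print(np.round(q.min(0)),np.round(q.max(0)))
    circ(q[q[:,0]<470],"ring")
    m=near&(hsv[...,1]<70)&(hsv[...,2]>150)&(Z>4)&(Z<25); q=P[m]; print("saucer",[np.round(t,1) for t in cv2.minAreaRect(q[:,:2].astype(np.float32))])
    m=near&(hsv[...,2]<60)&(Z>15)&(Z<100)&(X>470); print("handle",m.sum(),np.round(np.nanmedian(P[m],0)),np.round(np.nanmax(P[m],0)))
E
python3 m3.py
```

```text
collar top 388 fit [ 440.6 -331.3] mec [ 440.7 -331.3] 34.7 z [126.9 128.3 129.7]
knob 23771 fit [ 422.3 -330.4] mec [ 417.5 -329.4] 32.8 z [379.6 403.4 418.8]
lid all 25508 fit [ 430.1 -331.2] mec [ 437.  -330.8] 38.3 z [123.5 402.1 418.7]
[ 408. -149.  104.] [498. -77. 112.]
ring 907 fit [ 443.7 -114.3] mec [ 444. -113.] 36.4 z [106.2 109.9 111.4]
saucer [array([ 436.8, -332. ]), array([132.1,  59.5]), np.float64(38.2)]
handle 141 [ 493. -345.   81.] [ 507. -337.   84.]
```

Emit:
{"fn": "move_arm", "kwargs": {"plan": [[[3,2,-4],0,0.5],[[3,2,-4],0,0.5],[[0,0,-2.5],0,0.5],[[0,0,0],0,0.5],[[0,0,0],0,0.5]], "squeeze": 12}}

```text
time_s: 3.55
ee_pos: [436.5, -335.1, 164.3]
ee_rot: [180.0, 0.0, -0.1]
force: [-0.7, -0.7, 0.8]
gripper_width: 54.5
gripper_force: 0.0
```

Emit:
{"fn": "move_arm", "kwargs": {"plan": [[[0.4,0.4,-1.2],0,0.5],[[0,0,-1.2],0,0.5],[[0,0,-0.9],0,0.5],[[0,0,0],0,0.5],[[0,0,0],0,0.5]]}}

```text
time_s: 4.05
ee_pos: [441.0, -329.9, 130.6]
ee_rot: [-180.0, 0.0, -0.0]
force: [0.3, -0.1, 0.1]
gripper_width: 46.0
gripper_force: 0.0
```

Emit:
{"fn": "move_arm", "kwargs": {"plan": [[[0,-0.1,0],0,1],[[0,0,0],0,1],[[0,0,0],0,1],[[0,0,0],0,1],[[0,0,0],0,1]]}}

```text
time_s: 4.55
ee_pos: [441.2, -330.8, 130.9]
ee_rot: [180.0, -0.0, -0.0]
force: [0.7, 0.5, -0.2]
gripper_width: 8.4
gripper_force: 0.0
```

Emit:
{"fn": "move_arm", "kwargs": {"plan": [[[0,0,0],0,1],[[0,0,0.4],0,1],[[0,0,1],0,1],[[0,0,2],0,1],[[0,0,4],0,1]]}}

```text
time_s: 5.05
ee_pos: [439.7, -329.8, 203.7]
ee_rot: [-179.8, 0.3, -0.0]
force: [0.8, 0.0, -0.3]
gripper_width: 0.4
gripper_force: 0.0
```

```bash
python3 - <<'E'
from h import *
a=env.grab_frame("side"); b=env.grab_frame("wrist"); P=cloud(b); np.savez("w1.npz",P=P,f=b["frame"])
o=np.zeros((390,780,3),np.uint8); o[:330,:330]=cv2.resize(a["frame"][110:220,220:330],(330,330),interpolation=2); o[:330,335:775]=cv2.resize(b["frame"],(440,330)); cv2.imwrite("pics/c2.png",o[:,:,::-1])
print(b["position"],env.state()["ee_pos"],env.state()["gripper_width"],env.state()["gripper_force"])
E
python3 m3.py
```

```text
[ 514.57855616 -332.25675056  410.055323  ] [ 443.95441259 -333.04711607  210.96199006] 0.21272247390985374 0.0
collar top 398 fit [ 441.3 -331.2] mec [ 441.4 -331.3] 34.6 z [125.7 128.2 129.4]
knob 28313 fit [ 458.  -330.5] mec [ 462.7 -332. ] 32.8 z [294.7 356.7 369. ]
lid all 30071 fit [ 451.7 -330.3] mec [ 444.4 -331.3] 37.5 z [124.6 355.5 368.9]
[ 409. -149.  104.] [499. -78. 113.]
ring 1073 fit [ 444.1 -114.3] mec [ 444.  -113.4] 36.0 z [106.1 109.9 111.3]
saucer [array([ 437.4, -331.8]), array([130.6,  59. ]), np.float64(38.2)]
handle 179 [ 492. -344.   81.] [ 508. -335.   84.]
```

View pics/c2.png

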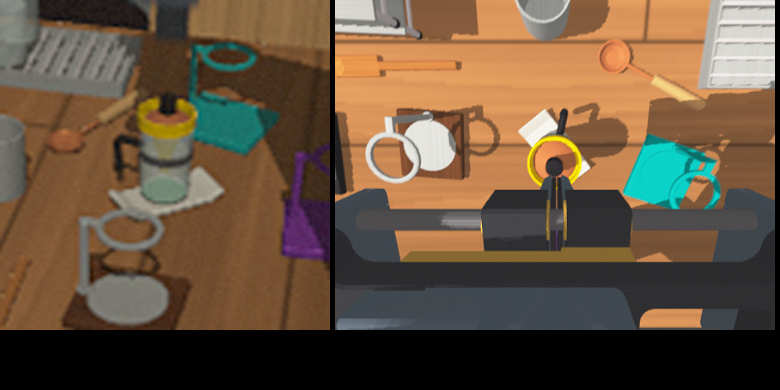

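```bash
python3 - <<'E'
from h import *
d=np.load("w1.npz"); P=d["P"]; f=d["f"]; 
s=512/440
for r in range(145,300,8):
    v=int(r*s); u=int((555-335)*s)
    if v<384: print(v,[ (np.round(P[v,u+k]).astype(int).tolist() if np.isfinite(P[v,u+k]).all() else None,f[v,u+k].tolist()) for k in(-10,0,10)])
t=np.load("top0.npz")["P"]; m=(np.hypot(t[...,0]-440,t[...,1]+331)<14); print(np.round(np.sort(t[m][:,2])[-20:],1))
print(env.state()["ee_pos"],env.state()["force"])
a=env.grab_frame("side"); Q=cloud(a); m=(np.hypot(Q[...,0]-441,Q[...,1]+331)<45)&(Q[...,2]>132)&(Q[...,2]<230)
v,u=np.where(m); q=Q[m]; o=np.argsort(v)
for i in o[::6]: print(v[i],u[i],np.round(q[i],0),a["frame"][v[i],u[i]])
E
```

```text
168 [([465, -322, 119], [234, 141, 82]), ([465, -333, 120], [228, 135, 79]), ([465, -344, 118], [209, 117, 73])]
178 [([455, -322, 124], [240, 150, 89]), ([455, -333, 124], [237, 146, 86]), ([454, -344, 122], [215, 122, 76])]
187 [([445, -322, 127], [230, 131, 79]), ([450, -333, 148], [54, 51, 54]), ([445, -344, 126], [150, 87, 56])]
196 [([441, -322, 149], [54, 54, 57]), ([441, -333, 150], [51, 49, 50]), ([434, -344, 124], [144, 85, 54])]
205 [([423, -321, 122], [232, 138, 87]), ([432, -333, 150], [95, 66, 59]), ([461, -339, 241], [59, 73, 82])]
215 [([461, -326, 260], [64, 72, 78]), ([459, -332, 256], [47, 42, 39]), ([461, -338, 260], [63, 72, 78])]
224 [([481, -329, 325], [44, 42, 44]), ([459, -332, 271], [52, 44, 41]), ([461, -338, 275], [67, 75, 83])]
233 [([481, -329, 333], [62, 54, 44]), ([459, -332, 284], [54, 46, 44]), ([479, -336, 329], [135, 107, 60])]
243 [([479, -329, 335], [127, 99, 51]), ([459, -332, 295], [63, 61, 63]), ([478, -335, 334], [207, 159, 68])]
252 [([477, -329, 338], [128, 98, 49]), ([475, -332, 334], [81, 78, 79]), ([475, -335, 334], [175, 142, 92])]
261 
[... 858 characters left out ...]
5, 48])]
336 [([469, -330, 361], [66, 72, 80]), ([467, -332, 359], [63, 71, 80]), ([466, -335, 359], [67, 74, 80])]
345 [([469, -330, 364], [64, 72, 78]), ([468, -332, 363], [67, 73, 80]), ([468, -334, 363], [63, 71, 76])]
[149.4 149.5 149.6 149.6 149.8 149.8 149.9 149.9 150.  150.  150.2 150.3
 151.  151.2 151.3 151.5 151.7 151.8 151.8 153.4]
[ 443.95441259 -333.04711607  210.96199006] [0.60379642 0.67645206 0.01135614]
141 274 [ 445. -330.  150.] [47 35 27]
142 274 [ 444. -323.  150.] [23 20 23]
143 273 [ 449. -332.  141.] [73 58 25]
143 279 [ 427. -332.  143.] [140 111  18]
144 278 [ 430. -324.  143.] [67 55 24]
145 278 [ 429. -319.  142.] [66 54 19]
146 278 [ 429. -323.  136.] [70 46 34]
```

```bash
python3 - <<'E'
from h import *
a=env.grab_frame("side"); Q=cloud(a); print(env.state()["ee_pos"],env.state()["qpos"])
m=(np.hypot(Q[...,0]-444,Q[...,1]+332)<60)&(Q[...,2]>160)&(Q[...,2]<400)
q=Q[m]; o=np.argsort(q[:,2]); print(len(q)); print(np.round(q[o[:25]],0).tolist())
im=cv2.resize(a["frame"][60:180,210:350],(700,600),interpolation=2); cv2.imwrite("pics/c3.png",im[:,:,::-1])
b=env.grab_frame("wrist"); P=cloud(b); m=(np.hypot(P[...,0]-444,P[...,1]+332)<22)&(P[...,2]>160)&(P[...,2]<400); q=P[m]; o=np.argsort(q[:,2]); print(np.round(q[o[:25]],0).tolist())
E
```

```text
[ 441.62530259 -331.21484703  206.31444603] [-3.80604554e+01  1.55063676e+01  9.10356003e+01 -4.44088130e-03
  7.32790590e+01  5.19670068e+01]
455
[[456.0, -332.0, 233.0], [434.0, -326.0, 234.0], [428.0, -327.0, 235.0], [449.0, -329.0, 235.0], [424.0, -325.0, 236.0], [445.0, -327.0, 237.0], [441.0, -327.0, 237.0], [430.0, -321.0, 237.0], [451.0, -324.0, 237.0], [438.0, -326.0, 238.0], [434.0, -325.0, 239.0], [424.0, -325.0, 240.0], [455.0, -324.0, 241.0], [431.0, -321.0, 241.0], [423.0, -339.0, 241.0], [441.0, -326.0, 241.0], [427.0, -321.0, 241.0], [448.0, -323.0, 242.0], [451.0, -321.0, 242.0], [431.0, -326.0, 242.0], [449.0, -329.0, 242.0], [444.0, -322.0, 243.0], [455.0, -324.0, 244.0], [452.0, -325.0, 244.0], [427.0, -322.0, 245.0]]
[[459.0, -328.0, 232.0], [457.0, -331.0, 232.0], [457.0, -334.0, 232.0], [457.0, -329.0, 232.0], [459.0, -327.0, 232.0], [459.0, -336.0, 232.0], [459.0, -337.0, 232.0], [457.0, -334.0, 232.0], [459.0, -336.0, 232.0], [458.0, -333.0, 233.0], [458.0, -335.0, 233.0], [459.0, -328.0, 233.0], [458.0, -330.0, 233.0], [458.0, -330.0, 233.0], [458.0, -338.0, 233.0], [457.0, -331.0, 233.0], [457.0, -334.0, 234.0], [457.0, -329.0, 234.0], [459.0, -327.0, 234.0], [459.0, -328.0, 235.0], [458.0, -330.0, 235.0], [458.0, -334.0, 235.0], [459.0, -328.0, 235.0], [459.0, -338.0, 235.0], [459.0, -326.0, 235.0]]
```

View pics/c3.png

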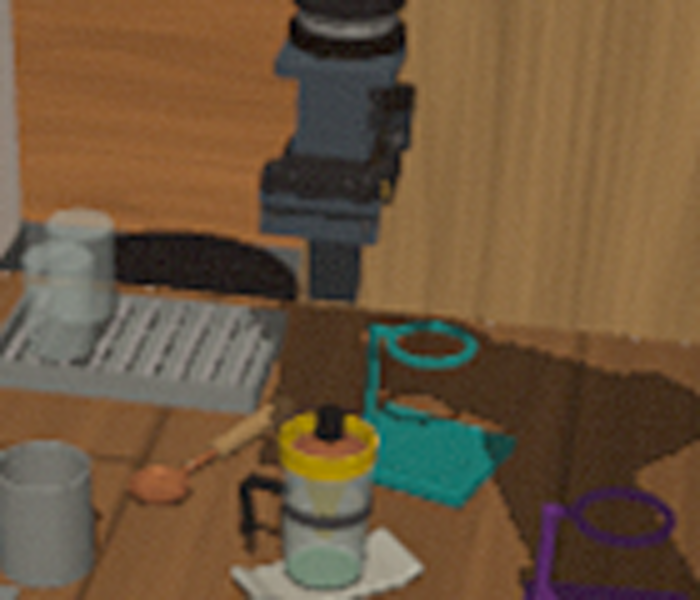

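The cameras agree that the fingertips sit about 26 mm above the reported TCP height, and the fingers passed above the knob without touching it. I'll open again, go lower, and recheck the tip height with the fingers open.

Emit:
{"fn": "move_arm", "kwargs": {"plan": [[[0,0,-3],0,0.5],[[0,0,-2],0,0.5],[[0,0,0],0,0.5],[[0,0,0],0,0.5],[[0,0,0],0,0.5]]}}

```text
time_s: 5.8
ee_pos: [441.6, -331.3, 155.6]
ee_rot: [179.9, -0.1, -0.0]
force: [-0.3, -0.5, -1.2]
gripper_width: 37.7
gripper_force: 0.0
```

```bash
cat > tip.py <<'E'
from h import *
a=env.grab_frame("side"); b=env.grab_frame("wrist"); s=env.state(); e=s["ee_pos"]; print(env.tcp_to_grasp,e,s["ee_rot"],s["gripper_width"],s["force"])
for n,p in(("side",a),("wrist",b)):
    Q=cloud(p); d=Q-e; c=np.cos(np.radians(s["ee_rot"][2])); t=np.sin(np.radians(s["ee_rot"][2]))
    lx=d[...,0]*c+d[...,1]*t; ly=-d[...,0]*t+d[...,1]*c; w=s["gripper_width"]/2
    m=(abs(lx)<21)&(abs(abs(ly)-w-8)<10)&(d[...,2]>6)&(d[...,2]<120); q=d[m]; print(n,m.sum(),np.round(np.sort(q[:,2])[:12:2],1) if m.sum() else "", np.round(q[np.argsort(q[:,2])[:30]].mean(0),1))
E
python3 tip.py
```

```text
18.8 [ 441.70266977 -331.27054699  155.80050532] [ 1.79925344e+02 -9.12011626e-02 -2.54609093e-02] 44.2921487875317 [-0.19303241 -0.07575192  0.52614851]
side 146 [25.7 27.3 28.7 30.  30.3 30.4] [-3.8 22.8 32.5]
wrist 3360 [25.2 25.8 25.8 25.9 25.9 26.2] [ 9.  -6.5 26.6]
```

Emit:
{"fn": "move_arm", "kwargs": {"plan": [[[0,0,-2],0,0.5],[[0,0,-1.5],0,0.5],[[0,0,-1],0,0.5],[[0,0,-0.5],0,0.5],[[0,0,0],0,0.5]]}}

```text
time_s: 6.4
ee_pos: [441.1, -330.8, 104.6]
ee_rot: [-180.0, 0.0, -0.0]
force: [-1.1, 0.5, 0.2]
gripper_width: 45.8
gripper_force: 0.0
```

Emit:
{"fn": "move_arm", "kwargs": {"plan": [[[0,0,0],0,1],[[0,0,0],0,1],[[0,0,0],0,1],[[0,0,0],0,1],[[0,0,0],0,1]]}}

```text
time_s: 6.9
ee_pos: [441.4, -330.9, 105.2]
ee_rot: [180.0, -0.0, -0.0]
force: [-0.2, 0.8, 2.5]
gripper_width: 21.2
gripper_force: 12.0
```

Emit:
{"fn": "move_arm", "kwargs": {"plan": [[[0,0,0.5],0,1],[[0,0,1.5],0,1],[[0,0,3],0,1],[[0,0,4],0,1],[[0,2,0],0,1]], "squeeze": 18}}

```text
time_s: 7.4
ee_pos: [444.2, -314.3, 200.2]
ee_rot: [179.5, -0.5, -0.1]
force: [0.8, -0.1, -0.4]
gripper_width: 21.2
gripper_force: 18.0
```

Emit:
{"fn": "move_arm", "kwargs": {"plan": [[[0,4,0],0,1],[[0,5,0],0,1],[[0,5,0],0,1],[[0,5,0],0,1],[[0,5,0],0,1]]}}

```text
time_s: 7.9
ee_pos: [440.1, -68.7, 194.3]
ee_rot: [-180.0, 0.0, -0.1]
force: [1.3, -0.5, 0.6]
gripper_width: 20.8
gripper_force: 18.0
```

Emit:
{"fn": "move_arm", "kwargs": {"plan": [[[0,5,0],0,1],[[0,5,0],0,1],[[0,5,0],0,1],[[0,5,0],0,1],[[0,5,0],0,1]]}}

```text
time_s: 8.4
ee_pos: [440.0, 181.2, 194.4]
ee_rot: [180.0, 0.0, -0.0]
force: [1.2, 0.6, -1.3]
gripper_width: 21.2
gripper_force: 18.0
```

Emit:
{"fn": "move_arm", "kwargs": {"plan": [[[0,3,0],0,1],[[0,2,0],0,1],[[0,0,0],0,1],[[0,0,0],0,1],[[0,0,0],0,1]]}}

```text
time_s: 8.9
ee_pos: [440.7, 228.1, 194.5]
ee_rot: [180.0, 0.0, -0.1]
force: [0.7, 0.4, -0.8]
gripper_width: 21.2
gripper_force: 18.0
```

```bash
cat > k.py <<'E'
from h import *
from m3 import circ
b=env.grab_frame("wrist"); s=env.state(); print(s["ee_pos"],s["ee_rot"],s["gripper_width"],s["gripper_force"],s["force"])
P=cloud(b); X,Y,Z=P[...,0],P[...,1],P[...,2]; np.savez("w2.npz",P=P,f=b["frame"]); save(b,"w2.png")
m=(np.hypot(X-455,Y-329)<36)&(Z>126)&(Z<134); circ(P[m],"rim")
m=(np.hypot(X-444,Y+114)<60)&(Z>106)&(Z<114)&(X<475); 
if m.sum()>20: circ(P[m],"ring")
t=cloud(env.grab_frame("top")); m=(np.hypot(t[...,0]-455,t[...,1]-329)<36)&(t[...,2]>126)&(t[...,2]<134); circ(t[m],"top rim")
E
python3 k.py
```

```text
[440.90920284 228.05274514 194.66085402] [ 1.79963463e+02  1.93427240e-02 -9.62675647e-02] 21.099512581544992 17.999833265785128 [-0.2134816  -0.25590914 -1.0621138 ]
rim 1001 fit [459.2 336.1] mec [458.7 336.8] 29.0 z [127.4 130.  131.2]Traceback (most recent call last):
  File "k.py", line 8, in <module>
    t=cloud(env.grab_frame("top")); m=(np.hypot(t[...,0]-455,t[...,1]-329)<36)&(t[...,2]>126)&(t[...,2]<134); circ(t[m],"top rim")
                                                                                                              ~~~~^^^^^^^^^^^^^^^^
  File "m3.py", line 6, in circ
    print(name,len(q),"fit",np.round(s[:2],1),"mec",np.round(c,1),round(r,1),"z",np.round(np.percentile(q[:,2],[5,50,95]),1))
                                                                                          ~~~~~~~~~~~~~^^^^^^^^^^^^^^^^^^
    return _quantile_unchecked(
        a, q, axis, out, overwrite_input, method, keepdims, weights)
    return _ureduce(a,
                    func=_quantile_ureduce_func,
    ...<5 lines>...
                    overwrite_input=overwrite_input,
                    method=method)
    r = func(a, **kwargs)
    result = _quantile(arr,
                       quantiles=q,
    ...<2 lines>...
                       out=out,
                       weights=wgt)
    slices_having_nans = np.isnan(arr[-1, ...])
                                  ~~~^^^^^^^^^
IndexError: index -1 is out of bounds for axis 0 with size 0
```

View pics/w2.png

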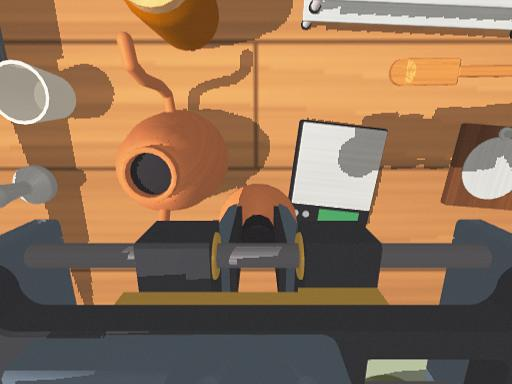

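Emit:
{"fn": "move_arm", "kwargs": {"plan": [[[1,3,0],0,1],[[0.8,3,0],0,1],[[0,0,0],0,1],[[0,0,0],0,1],[[0,0,0],0,1]]}}

```text
time_s: 9.5
ee_pos: [458.9, 287.9, 194.7]
ee_rot: [180.0, 0.0, -0.1]
force: [-0.8, -0.3, -0.5]
gripper_width: 21.0
gripper_force: 18.0
```

```bash
sed -i '/^t=cloud/d' k.py; cat >> k.py <<'E'
f=b["frame"]; hsv=cv2.cvtColor(f,cv2.COLOR_RGB2HSV).astype(int); e=s["ee_pos"]
m=(np.hypot(X-e[0],Y-e[1])<40)&(Z<e[2]+26)&(Z>e[2]-30)&(hsv[...,1]>90); q=P[m]; print("lid",m.sum(),np.round(q.min(0)-e,1),np.round(q.max(0)-e,1)); circ(q,"lid")
E
python3 k.py
```

```text
[458.89408963 287.96261725 194.79506176] [ 1.79965449e+02  1.94200336e-02 -9.43733088e-02] 21.095290405583672 17.999894415261224 [ 0.53722459 -0.56444649 -0.61699806]
rim 744 fit [459.4 336.6] mec [459.  336.9] 28.7 z [127.2 130.  131.3]
lid 1636 [ -0.6 -29.5   8.2] [27.5 27.8 26. ]
lid 1636 fit [468.6 287.3] mec [459.1 287.1] 28.7 z [206.4 211.  215.3]
```

Emit:
{"fn": "move_arm", "kwargs": {"plan": [[[0,3,0],0,1],[[0,2,0],0,1],[[0,0,-2],0,1],[[0,0,-2],0,1],[[0,0,-1],0,1]]}}

```text
time_s: 10.05
ee_pos: [458.1, 338.6, 143.1]
ee_rot: [179.9, 0.1, -0.0]
force: [0.1, -0.1, -0.3]
gripper_width: 21.0
gripper_force: 18.0
```

Emit:
{"fn": "move_arm", "kwargs": {"plan": [[[0,0,0],0,1],[[0,0,-0.5],0,1],[[0,0,-0.5],0,1],[[0,0,-0.4],0,1],[[0,0,0],0,1]]}}

```text
time_s: 10.55
ee_pos: [458.9, 338.9, 130.4]
ee_rot: [180.0, 0.0, -0.0]
force: [-0.8, 0.3, -0.3]
gripper_width: 21.1
gripper_force: 18.0
```

Emit:
{"fn": "move_arm", "kwargs": {"plan": [[[0,-0.1,0],0,1],[[0,0,-0.3],0,1],[[0,0,-0.3],0,1],[[0,0,0],0,1],[[0,0,0],0,1]]}}

```text
time_s: 11.05
ee_pos: [459.1, 338.1, 124.6]
ee_rot: [180.0, 0.0, -0.0]
force: [0.4, 0.1, 0.1]
gripper_width: 21.3
gripper_force: 18.0
```

Emit:
{"fn": "move_arm", "kwargs": {"plan": [[[0,0,-0.15],0,1],[[0,0,-0.15],0,1],[[0,0,0],0,1]]}}

```text
time_s: 11.35
ee_pos: [459.0, 338.1, 121.5]
ee_rot: [180.0, 0.0, -0.0]
force: [0.6, -0.3, -1.1]
gripper_width: 21.1
gripper_force: 18.0
```

Emit:
{"fn": "move_arm", "kwargs": {"plan": [[[0,0,-0.1],0,1],[[0,0,0],0,1],[[0,0,0],0,1]]}}

```text
time_s: 11.65
ee_pos: [459.1, 338.2, 121.2]
ee_rot: [-180.0, -0.0, -0.0]
force: [-1.1, -1.1, 3.9]
gripper_width: 21.0
gripper_force: 18.0
```

Emit:
{"fn": "move_arm", "kwargs": {"plan": [[[0,0,-0.1],0,1],[[0,0,0],0,1],[[0,0,0],0,1]]}}

```text
time_s: 11.95
ee_pos: [459.2, 338.2, 121.2]
ee_rot: [-180.0, -0.1, -0.0]
force: [-2.8, -2.3, 9.4]
gripper_width: 21.1
gripper_force: 18.0
```

Emit:
{"fn": "move_arm", "kwargs": {"plan": [[[0,0,0.1],0,0.5],[[0,0,0],0,0.4],[[0,0,0],0,0.4],[[0,0,0],0,0.4],[[0,0,2],0,0.4]]}}

```text
time_s: 12.45
ee_pos: [457.4, 336.9, 138.1]
ee_rot: [179.8, 0.3, -0.0]
force: [-0.6, 0.0, -0.1]
gripper_width: 54.4
gripper_force: 0.0
```

Emit:
{"fn": "move_arm", "kwargs": {"plan": [[[0,-3,3],0,0.2],[[0,-5,3],0,0],[[0,-5,0],0,0],[[0,-3,0],0,0],[[0,0,0],0,0]]}}

```text
time_s: 12.95
ee_pos: [458.8, 182.1, 196.7]
ee_rot: [179.9, -0.0, -0.3]
force: [-0.0, -0.3, 1.0]
gripper_width: 90.0
gripper_force: 0.0
```

```bash
python3 - <<'E'
from h import *
from m3 import circ
b=env.grab_frame("wrist"); s=env.state(); print(s["ee_pos"],s["ee_rot"])
P=cloud(b); X,Y,Z=P[...,0],P[...,1],P[...,2]; save(b,"w3.png")
d=np.hypot(X-459.3,Y-336.7); m=(d<27)&(d>14); q=P[m]; A=np.c_[q[:,:2]-[459,337],np.ones(len(q))]; print("plane",np.linalg.lstsq(A,q[:,2],rcond=None)[0],len(q))
circ(P[(d<16)&(Z>152)],"knob"); circ(P[(d<36)&(Z>126)&(Z<150)],"flange")
E
```

```text
[459.12511851 184.00705677 196.62422882] [-1.79986143e+02 -1.58830397e-02 -2.00310833e-01]
plane [-4.80671076e-02  2.43623202e-02  1.37984082e+02] 1372
knob 614 fit [458.6 335.6] mec [458.1 336.2] 11.2 z [153.9 164.7 166.1]
flange 2093 fit [459.4 334.9] mec [458.3 336.9] 29.5 z [129.3 137.8 142.1]
```

View pics/w3.png

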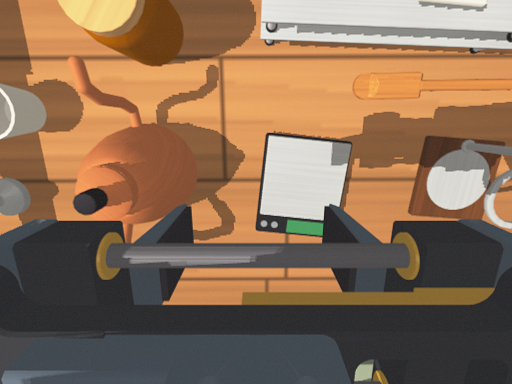

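Lid home: knob top at 165 mm and level (lid seen at (92,200) on the kettle). Next, the funnel.

Emit:
{"fn": "move_arm", "kwargs": {"plan": [[[-0.4,-3,0],0,0],[[-0.4,-5,0],0,0],[[-0.4,-5,0],0,0],[[-0.4,-5,0],0,0],[[-0.2,-5,0],0,0]]}}

```text
time_s: 13.5
ee_pos: [441.3, -44.8, 196.4]
ee_rot: [-180.0, -0.0, 0.1]
force: [1.6, 0.1, 1.1]
gripper_width: 91.0
gripper_force: 0.0
```

Emit:
{"fn": "move_arm", "kwargs": {"plan": [[[0,-5,0],0,0],[[0,-5,0],0,0],[[0,-5,0],0,0],[[0,-5,0],0,0],[[0,-5,0],0,0]]}}

```text
time_s: 14.0
ee_pos: [442.0, -295.5, 196.2]
ee_rot: [-180.0, -0.0, 0.0]
force: [0.7, -0.2, 0.1]
gripper_width: 91.1
gripper_force: 0.0
```

Emit:
{"fn": "move_arm", "kwargs": {"plan": [[[0,-2,0],0,0],[[0,-1,-2],0,0],[[0,0,-2],0,0],[[0,0,0],0,0],[[0,0,0],0,0]]}}

```text
time_s: 14.5
ee_pos: [442.0, -323.6, 156.3]
ee_rot: [-180.0, 0.0, 0.0]
force: [0.5, 1.0, -0.1]
gripper_width: 91.1
gripper_force: 0.0
```

```bash
python3 - <<'E'
from h import *
from m3 import circ
b=env.grab_frame("wrist"); s=env.state(); print(s["ee_pos"],s["ee_rot"],s["gripper_width"])
P=cloud(b); np.savez("w1.npz",P=P,f=b["frame"]); save(b,"w4.png")
E
python3 m3.py
```

```text
[ 442.28466089 -323.91883735  157.09058029] [ 1.79966737e+02 -5.79715619e-02  3.80550401e-02] 91.06191976013368
collar top 511 fit [ 441.1 -331. ] mec [ 440.9 -330.8] 34.6 z [126.8 128.3 129.4]
knob 23288 fit [ 438.6 -330.6] mec [ 440.6 -331.5] 40.0 z [276.7 302.2 312.6]
lid all 25239 fit [ 441.5 -331. ] mec [ 440.6 -331.5] 40.0 z [117.4 301.1 312.5]
[ 415. -149.  104.] [499. -78. 112.]
ring 1292 fit [ 444.2 -114.5] mec [ 443.9 -113.1] 36.5 z [105.8 109.7 111.1]
saucer [array([ 437.3, -331.7]), array([130.8,  59.4]), np.float64(38.1)]
handle 294 [ 492. -342.   80.] [ 508. -333.   84.]
```

Emit:
{"fn": "move_arm", "kwargs": {"plan": [[[-0.1,-0.7,0],0,0],[[0,0,-2],0,0],[[0,0,-2],0,0],[[0,0,-1.5],0,0],[[0,0,-0.8],0,0]]}}

```text
time_s: 15.05
ee_pos: [440.2, -331.3, 93.2]
ee_rot: [180.0, 0.0, -0.0]
force: [0.1, -0.4, -0.5]
gripper_width: 91.1
gripper_force: 0.0
```

Emit:
{"fn": "move_arm", "kwargs": {"plan": [[[0,0,-0.5],0,0],[[0,0,0],0,0],[[0,0,0],0,0]]}}

```text
time_s: 15.35
ee_pos: [440.7, -331.6, 89.3]
ee_rot: [179.9, -0.1, -0.0]
force: [-0.4, -0.5, -0.5]
gripper_width: 91.5
gripper_force: 0.0
```

Emit:
{"fn": "move_arm", "kwargs": {"plan": [[[0,0,0],0,0.3],[[0,0,0],0,0.5],[[0,0,0],0,0.5],[[0,0,0],0,0.5]], "squeeze": 10}}

```text
time_s: 15.75
ee_pos: [440.3, -331.3, 88.9]
ee_rot: [180.0, -0.0, -0.0]
force: [-0.6, -0.1, 1.0]
gripper_width: 69.9
gripper_force: 10.0
```

Emit:
{"fn": "move_arm", "kwargs": {"plan": [[[0,0,0.5],0,0.5],[[0,0,1.5],0,0.5],[[0,0,3],0,0.5],[[0,0,4],0,0.5],[[0,0,2],0,0.5]]}}

```text
time_s: 16.25
ee_pos: [441.3, -332.1, 202.0]
ee_rot: [179.8, -0.2, -0.0]
force: [0.4, -0.3, -1.0]
gripper_width: 69.7
gripper_force: 10.0
```

```bash
python3 - <<'E'
from h import *
from m3 import circ
b=env.grab_frame("wrist"); s=env.state(); e=s["ee_pos"]; print(e,s["gripper_width"],s["gripper_force"])
P=cloud(b); X,Y,Z=P[...,0],P[...,1],P[...,2]; save(b,"w5.png",s=0.8); hsv=cv2.cvtColor(b["frame"],cv2.COLOR_RGB2HSV).astype(int)
yel=(hsv[...,0]>24)&(hsv[...,0]<35)&(hsv[...,1]>180)&(np.hypot(X-e[0],Y-e[1])<60)
q=P[yel]-e; print(len(q),np.round(np.percentile(q,[1,50,99],axis=0),1)); t=q[q[:,2]>np.percentile(q[:,2],98)-4]; circ(t,"collar top"); A=np.c_[t[:,:2],np.ones(len(t))]; print(np.linalg.lstsq(A,t[:,2],rcond=None)[0])
a=env.grab_frame("side"); cv2.imwrite("pics/s5.png",cv2.resize(a["frame"][70:190,210:340],None,fx=3,fy=3,interpolation=2)[:,:,::-1])
E
```

```text
[ 442.42276523 -332.97213488  204.53690313] 69.8391764464969 9.99995186808519
180 [[-35.  -16.5  21.7]
 [-32.5   0.1  36.7]
 [ 33.6  23.9  38.1]]
collar top 173 fit [-9.  -0.1] mec [-30.   -0.6] 16.5 z [35.9 36.7 37.7]
[ 5.57158349e-02 -4.12373446e-03  3.85671693e+01]
```

View pics/s5.png

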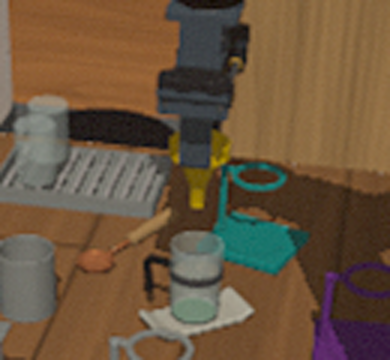

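Emit:
{"fn": "move_arm", "kwargs": {"plan": [[[0,3,0],0,0.5],[[0,4,0],0,0.5],[[0,3,0],0,0.5],[[0,0,0],0,0.5],[[0,0,0],0,0.5]]}}

```text
time_s: 16.85
ee_pos: [439.7, -230.8, 197.6]
ee_rot: [-180.0, 0.1, 0.0]
force: [-0.7, -1.1, -0.1]
gripper_width: 69.8
gripper_force: 10.0
```

```bash
cat > r.py <<'E'
from h import *
from m3 import circ
b=env.grab_frame("wrist"); s=env.state(); e=s["ee_pos"]; print(e,s["gripper_width"],s["gripper_force"])
P=cloud(b); X,Y,Z=P[...,0],P[...,1],P[...,2]; save(b,"w6.png")
d=np.hypot(X-444,Y+113.5); m=(d<39)&(d>24)&(Z>106)&(Z<114); q=P[m]; 
from scipy.optimize import least_squares
a=np.degrees(np.arctan2(q[:,1]+113.5,q[:,0]-444)); print(len(q),np.histogram(a,12,(-180,180))[0])
q=q[abs(a)>35]; circ(q,"ring")
# outer/inner boundary per angle
c=np.array([444,-113.5])
for it in range(6):
    v=q[:,:2]-c; a=np.degrees(np.arctan2(v[:,1],v[:,0]))//15; r=np.hypot(*v.T)
    B=np.array([v[a==k].mean(0)/1 for k in np.unique(a) if (a==k).sum()>8]); 
    s_=least_squares(lambda p:np.hypot(B[:,0]-p[0],B[:,1]-p[1])-p[2],[0,0,32]).x; c=c+s_[:2]
print("ring c",np.round(c,1),s_[2])
h=cv2.cvtColor(b["frame"],cv2.COLOR_RGB2HSV).astype(int)
yel=(h[...,0]>24)&(h[...,0]<35)&(h[...,1]>180)&(np.hypot(X-e[0],Y-e[1])<60); q=P[yel]-e; print(np.round(np.percentile(q,[1,50,99],axis=0),1))
E
python3 r.py
```

```text
[ 439.93547965 -231.44975139  197.72617304] 70.0513312893169 9.999888071324676
1328 [ 97  94 100 111 116 139 114 113 114 115 111 104]
ring 1037 fit [ 444.4 -113.6] mec [ 443.8 -113. ] 36.1 z [107.6 110.  111.3]
ring c [ 444.6 -113.7] 31.89958910434152
[[-34.3 -14.1  38. ]
 [-31.4   2.8  39.3]
 [-17.4  18.1  40.8]]
```

View pics/w6.png

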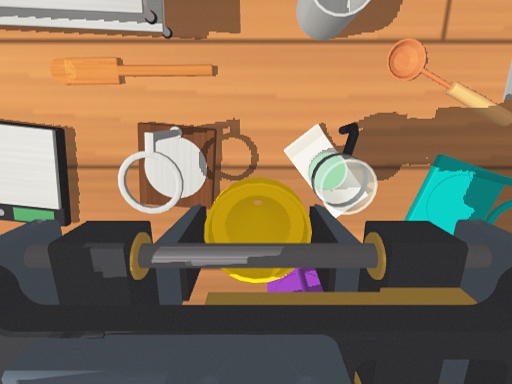

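Emit:
{"fn": "move_arm", "kwargs": {"plan": [[[0.4,4,0],0,0.5],[[0,5,0],0,0.5],[[0,2.8,0],0,0.5],[[0,0,0],0,0.5],[[0,0,0],0,0.5]]}}

```text
time_s: 17.4
ee_pos: [444.4, -113.9, 198.2]
ee_rot: [179.9, 0.0, -0.0]
force: [0.2, 0.2, 0.8]
gripper_width: 70.0
gripper_force: 10.0
```

Emit:
{"fn": "move_arm", "kwargs": {"plan": [[[0,0,-2],0,0.5],[[0,0,-2],0,0.5],[[0,0,-0.5],0,0.5],[[0,0,0],0,0.5],[[0,0,0],0,0.5]]}}

```text
time_s: 17.9
ee_pos: [444.8, -114.1, 154.1]
ee_rot: [180.0, -0.1, -0.1]
force: [-0.1, -0.1, -0.6]
gripper_width: 70.2
gripper_force: 10.0
```

Spout tip is at about 111 mm; going down through the ring while watching force.

Emit:
{"fn": "move_arm", "kwargs": {"plan": [[[0,0,-1.5],0,0.5],[[0,0,-1.5],0,0.5],[[0,0,-1],0,0.5],[[0,0,0],0,0.5]]}}

```text
time_s: 18.3
ee_pos: [443.7, -113.2, 112.9]
ee_rot: [-180.0, 0.1, -0.0]
force: [-0.1, 0.7, -0.8]
gripper_width: 70.3
gripper_force: 10.0
```

Emit:
{"fn": "move_arm", "kwargs": {"plan": [[[0,0,-0.8],0,0.5],[[0,0,-0.7],0,0.5],[[0,0,-0.5],0,0.5],[[0,0,0],0,0.5],[[0,0,0],0,0.5]]}}

```text
time_s: 18.8
ee_pos: [444.3, -113.2, 93.5]
ee_rot: [180.0, -0.0, -0.0]
force: [1.2, -0.3, 0.0]
gripper_width: 70.1
gripper_force: 10.0
```

Emit:
{"fn": "move_arm", "kwargs": {"plan": [[[0,0,-0.2],0,0.5],[[0,0,-0.2],0,0.5],[[0,0,0],0,0.5],[[0,0,0],0,0.5]]}}

```text
time_s: 19.2
ee_pos: [444.1, -113.2, 89.5]
ee_rot: [180.0, 0.0, -0.0]
force: [-0.2, 0.3, -0.3]
gripper_width: 69.7
gripper_force: 10.0
```

Emit:
{"fn": "move_arm", "kwargs": {"plan": [[[0,0,-0.1],0,0.5],[[0,0,0],0,0.5],[[0,0,0],0,0.5]]}}

```text
time_s: 19.5
ee_pos: [444.1, -113.2, 88.5]
ee_rot: [180.0, 0.0, -0.0]
force: [0.7, -0.7, -0.3]
gripper_width: 70.2
gripper_force: 10.0
```

Emit:
{"fn": "move_arm", "kwargs": {"plan": [[[0,0,-0.1],0,0.5],[[0,0,0],0,0.5],[[0,0,0],0,0.5]]}}

```text
time_s: 19.8
ee_pos: [444.3, -113.3, 87.8]
ee_rot: [180.0, -0.0, -0.0]
force: [-1.5, 0.5, 3.8]
gripper_width: 70.1
gripper_force: 10.0
```

Emit:
{"fn": "move_arm", "kwargs": {"plan": [[[0,0,-0.05],0,0.5],[[0,0,0],0,0.5],[[0,0,0],0,0.5]]}}

```text
time_s: 20.1
ee_pos: [444.3, -113.2, 87.8]
ee_rot: [180.0, -0.0, -0.0]
force: [-1.9, 0.1, 7.1]
gripper_width: 69.9
gripper_force: 10.0
```

Emit:
{"fn": "move_arm", "kwargs": {"plan": [[[0,0,0.05],0,0.3],[[0,0,0],0,0],[[0,0,0],0,0],[[0,0,0],0,0],[[0,0,2],0,0]]}}

```text
time_s: 20.6
ee_pos: [442.0, -112.6, 105.5]
ee_rot: [-179.9, 0.3, -0.0]
force: [-0.1, 0.2, 0.0]
gripper_width: 90.9
gripper_force: 0.0
```

Emit:
{"fn": "move_arm", "kwargs": {"plan": [[[0,0,4],0,0],[[0,-3,4],0,0],[[0,-5,0],-5,0],[[0,-5,0],-5,0],[[0,-3,0],-5,0]]}}

```text
time_s: 21.1
ee_pos: [444.1, -276.3, 187.7]
ee_rot: [179.9, -0.1, -15.3]
force: [0.4, 0.6, -0.6]
gripper_width: 91.1
gripper_force: 0.0
```

Emit:
{"fn": "move_arm", "kwargs": {"plan": [[[0,0,0],0,0],[[0,0,0],0,0],[[0,0,0],0,0]]}}

```text
time_s: 21.4
ee_pos: [444.0, -272.1, 187.2]
ee_rot: [-180.0, 0.1, -15.0]
force: [-0.2, 0.2, 0.6]
gripper_width: 91.1
gripper_force: 0.0
```

```bash
python3 - <<'E'
from h import *
from m3 import circ
b=env.grab_frame("wrist"); s=env.state(); e=s["ee_pos"]; print(e,s["ee_rot"],s["gripper_width"])
P=cloud(b); X,Y,Z=P[...,0],P[...,1],P[...,2]; save(b,"w7.png")
h=cv2.cvtColor(b["frame"],cv2.COLOR_RGB2HSV).astype(int)
yel=(h[...,0]>22)&(h[...,0]<35)&(h[...,1]>150)&(np.hypot(X-444,Y+113)<45); q=P[yel&(Z>122)]; circ(q,"funnel top"); A=np.c_[q[:,:2]-[444,-113],np.ones(len(q))]; print(np.linalg.lstsq(A,q[:,2],rcond=None)[0])
d=np.hypot(X-440,Y+331)
q=P[(d<45)&(Z>107)&(Z<115)]; circ(q,"server rim")
m=(h[...,2]<60)&(Z>15)&(Z<100)&(X>474)&(X<520)&(abs(Y+340)<40); print("handle",m.sum(),np.round(np.nanmedian(P[m],0)))
m=(d<110)&(h[...,1]<70)&(h[...,2]>150)&(Z>4)&(Z<25); print("saucer",[np.round(t,1) for t in cv2.minAreaRect(P[m][:,:2].astype(np.float32))])
E
```

```text
[ 444.07029488 -272.0039077   187.34765385] [-1.79976488e+02  3.20784486e-02 -1.49295850e+01] 90.92774915858618
funnel top 410 fit [ 445.3 -115.4] mec [ 450.3 -117.3] 34.0 z [122.5 126.7 128.3]
[1.49777630e-02 9.44945983e-03 1.25913978e+02]
server rim 677 fit [ 440.2 -331.3] mec [ 439.9 -331.4] 31.9 z [108.  111.2 112.4]
handle 303 [ 492. -341.   81.]
saucer [array([ 437.2, -331.4]), array([130.8,  59.8]), np.float64(38.2)]
```

View pics/w7.png

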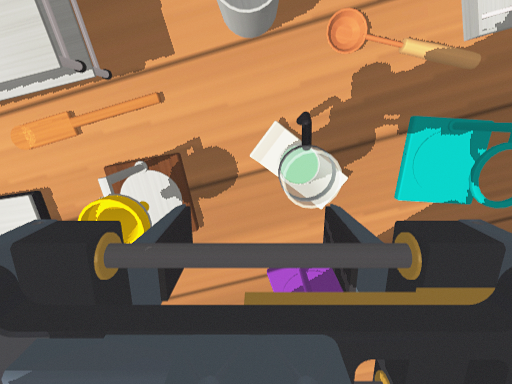

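Emit:
{"fn": "move_arm", "kwargs": {"plan": [[[-0.4,-3,0],4,0],[[0,-2.9,-2],0,0],[[0,0,-3],0,0],[[0,0,-1.5],0,0],[[0,0,0],0,0]]}}

```text
time_s: 21.95
ee_pos: [438.9, -330.1, 120.2]
ee_rot: [-179.8, 0.3, -10.9]
force: [-0.6, -0.0, -0.4]
gripper_width: 91.0
gripper_force: 0.0
```

Emit:
{"fn": "move_arm", "kwargs": {"plan": [[[0,0,0],0,0],[[0,0,0],0,0]]}}

```text
time_s: 22.15
ee_pos: [441.2, -332.2, 123.9]
ee_rot: [179.9, -0.1, -11.0]
force: [-0.9, -0.9, -0.0]
gripper_width: 90.9
gripper_force: 0.0
```

Emit:
{"fn": "move_arm", "kwargs": {"plan": [[[-0.05,0,-2],0,0],[[0,0.05,-2],0,0],[[0,0,-1.8],0,0],[[0,0,-1.2],0,0],[[0,0,0],0,0]]}}

```text
time_s: 22.65
ee_pos: [439.3, -331.1, 51.8]
ee_rot: [-180.0, 0.1, -11.0]
force: [-0.2, -0.6, -0.5]
gripper_width: 90.6
gripper_force: 0.0
```

Emit:
{"fn": "move_arm", "kwargs": {"plan": [[[0,0,0],0,0.2],[[0,0,0],0,0.5],[[0,0,0],0,0.5],[[0,0,0],0,0.5]], "squeeze": 15}}

```text
time_s: 23.05
ee_pos: [440.0, -331.9, 53.2]
ee_rot: [180.0, -0.1, -11.0]
force: [0.1, 0.5, 2.3]
gripper_width: 64.1
gripper_force: 15.0
```

Emit:
{"fn": "move_arm", "kwargs": {"plan": [[[0,0,0.4],0,0.5],[[0,0,1],0,0.5],[[0,0,2.5],0,0.5],[[0,0,4],0,0.5],[[0,0,4],0,0.5]], "squeeze": 20}}

```text
time_s: 23.55
ee_pos: [439.2, -331.4, 172.9]
ee_rot: [-180.0, 0.1, -11.0]
force: [0.5, -1.5, -1.6]
gripper_width: 63.7
gripper_force: 20.0
```

Emit:
{"fn": "move_arm", "kwargs": {"plan": [[[0,1,3],0,0.5],[[0,2,1.5],0,0.5],[[0,3,0],0,0.5],[[0,4,0],0,0.5],[[0,4,0],0,0.5]]}}

```text
time_s: 24.05
ee_pos: [438.5, -189.2, 215.8]
ee_rot: [-179.9, 0.1, -11.1]
force: [-0.1, -0.2, -2.4]
gripper_width: 63.6
gripper_force: 20.0
```

Emit:
{"fn": "move_arm", "kwargs": {"plan": [[[0,4,0],0,0.5],[[0,4,0],0,0.5],[[0,4,0],0,0.5],[[0,4,0],0,0.5],[[0,3,0],0,0.5]]}}

```text
time_s: 24.55
ee_pos: [437.8, 1.2, 215.9]
ee_rot: [-180.0, 0.1, -10.9]
force: [0.0, -0.7, -1.9]
gripper_width: 64.4
gripper_force: 20.0
```

Emit:
{"fn": "move_arm", "kwargs": {"plan": [[[0,2,0],0,0.5],[[0,1,0],0,0.5],[[0,0,0],0,0.5],[[0,0,0],0,0.5]]}}

```text
time_s: 24.95
ee_pos: [439.2, 27.9, 216.2]
ee_rot: [179.9, 0.0, -11.0]
force: [0.3, 0.2, -2.0]
gripper_width: 63.7
gripper_force: 20.0
```

```bash
cat > sc.py <<'E'
from h import *
b=env.grab_frame("wrist"); s=env.state(); e=s["ee_pos"]; print(e,s["ee_rot"],s["gripper_width"],s["gripper_force"])
P=cloud(b); X,Y,Z=P[...,0],P[...,1],P[...,2]; save(b,"w8.png")
h=cv2.cvtColor(b["frame"],cv2.COLOR_RGB2HSV).astype(int)
m=(abs(X-445)<95)&(abs(Y-112)<95)&(Z>16)&(Z<28)&(h[...,1]<40)&(h[...,2]>110)
m=cv2.morphologyEx(m.astype(np.uint8),cv2.MORPH_OPEN,np.ones((3,3))); n,l,st,_=cv2.connectedComponentsWithStats(m); i=1+st[1:,4].argmax(); q=P[(l==i)&np.isfinite(Z)]
print("plate",len(q),[np.round(t,1) for t in cv2.minAreaRect(q[:,:2].astype(np.float32))],np.round(np.median(q[:,2]),1))
E
python3 sc.py
```

```text
[439.38097233  27.60588051 216.27150344] [ 1.79956180e+02  2.76702209e-02 -1.10606056e+01] 63.69776087932241 19.962695165304467
plate 5018 [array([446.9, 114.2]), array([117.8, 115.3]), np.float64(83.9)] 22.4
```

View pics/w8.png

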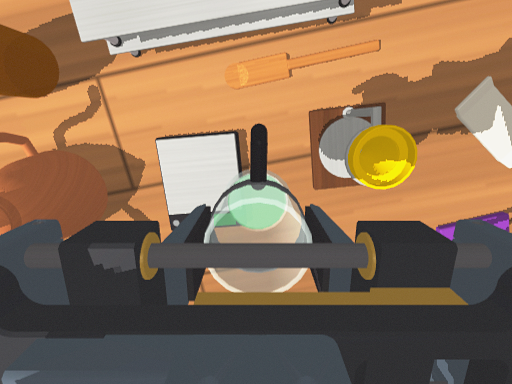

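Emit:
{"fn": "move_arm", "kwargs": {"plan": [[[0.3,3,0],0,0.5],[[0.3,4,0],0,0.5],[[0.2,1.6,-1.5],0,0.5],[[0,0,-3],0,0.5],[[0,0,-4],0,0.5]]}}

```text
time_s: 25.5
ee_pos: [449.6, 114.2, 131.9]
ee_rot: [-179.9, -0.3, -11.1]
force: [0.0, -0.0, -2.0]
gripper_width: 64.1
gripper_force: 20.0
```

Emit:
{"fn": "move_arm", "kwargs": {"plan": [[[0,0,-2.5],0,0.5],[[0,0,-1.5],0,0.5],[[0,0,-1],0,0.5],[[0,0,0],0,0.5],[[0,0,0],0,0.5]]}}

```text
time_s: 26.0
ee_pos: [448.4, 114.0, 82.1]
ee_rot: [-180.0, -0.1, -11.1]
force: [-0.6, -0.6, -2.6]
gripper_width: 64.2
gripper_force: 20.0
```

Emit:
{"fn": "move_arm", "kwargs": {"plan": [[[-0.1,0,-0.7],0,0.5],[[0,0,-0.4],0,0.5],[[0,0,-0.3],0,0.5],[[0,0,-0.2],0,0.5],[[0,0,0],0,0.5]]}}

```text
time_s: 26.5
ee_pos: [446.5, 114.3, 65.3]
ee_rot: [180.0, 0.0, -11.0]
force: [0.2, 0.5, -2.4]
gripper_width: 63.8
gripper_force: 20.0
```

Emit:
{"fn": "move_arm", "kwargs": {"plan": [[[0,0,-0.1],0,0.5],[[0,0,0],0,0.5],[[0,0,0],0,0.5]]}}

```text
time_s: 26.8
ee_pos: [446.7, 114.3, 64.6]
ee_rot: [180.0, -0.0, -11.0]
force: [-0.5, 0.3, -2.8]
gripper_width: 64.1
gripper_force: 20.0
```

Emit:
{"fn": "move_arm", "kwargs": {"plan": [[[0,0,-0.05],0,0.5],[[0,0,0],0,0.5],[[0,0,0],0,0.5]]}}

```text
time_s: 27.1
ee_pos: [446.8, 114.3, 64.2]
ee_rot: [-180.0, -0.0, -11.0]
force: [-0.8, -0.2, -0.1]
gripper_width: 63.9
gripper_force: 20.0
```

Emit:
{"fn": "move_arm", "kwargs": {"plan": [[[0,0,-0.05],0,0.5],[[0,0,0],0,0.5],[[0,0,0],0,0.5]]}}

```text
time_s: 27.4
ee_pos: [447.0, 114.3, 64.2]
ee_rot: [-180.0, -0.0, -11.0]
force: [-1.3, 0.2, 4.5]
gripper_width: 63.8
gripper_force: 20.0
```

Emit:
{"fn": "move_arm", "kwargs": {"plan": [[[0,0,0.05],0,0.3],[[0,0,0],0,0],[[0,0,0],0,0],[[0,0,1],0,0],[[0,0,4],0,0]]}}

```text
time_s: 27.9
ee_pos: [443.6, 113.6, 111.8]
ee_rot: [179.8, 0.5, -11.0]
force: [-0.7, -1.4, -0.4]
gripper_width: 90.6
gripper_force: 0.0
```

Emit:
{"fn": "move_arm", "kwargs": {"plan": [[[0,0,5],0,0],[[0,-3,4],0,0],[[0,-5,0],8.2,0],[[0,-5,0],8.2,0],[[0,-5,0],8.2,0]]}}

```text
time_s: 28.4
ee_pos: [447.7, -47.0, 205.3]
ee_rot: [180.0, -0.1, 10.6]
force: [0.8, -0.1, -0.7]
gripper_width: 90.8
gripper_force: 0.0
```

Emit:
{"fn": "move_arm", "kwargs": {"plan": [[[0,-5,0],8.2,0],[[0,-5,0],8.2,0],[[0,-5,0],8.2,0],[[0,-4,0],0,0],[[0,-2,0],0,0]]}}

```text
time_s: 28.9
ee_pos: [448.3, -242.3, 204.6]
ee_rot: [179.9, 0.0, 32.0]
force: [0.2, 0.1, 0.3]
gripper_width: 91.2
gripper_force: 0.0
```

Emit:
{"fn": "move_arm", "kwargs": {"plan": [[[0,0,0],0,0],[[0,0,0],0,0]]}}

```text
time_s: 29.1
ee_pos: [448.3, -238.9, 204.2]
ee_rot: [-180.0, -0.0, 32.1]
force: [0.1, 0.4, -0.1]
gripper_width: 91.2
gripper_force: 0.0
```

```bash
python3 - <<'E'
from h import *
b=env.grab_frame("wrist"); s=env.state(); e=s["ee_pos"]; print(e,s["ee_rot"],s["gripper_width"])
P=cloud(b); X,Y,Z=P[...,0],P[...,1],P[...,2]; save(b,"w9.png")
h=cv2.cvtColor(b["frame"],cv2.COLOR_RGB2HSV).astype(int)
m=(np.hypot(X-437,Y+331)<100)&(h[...,1]<80)&(h[...,2]>110)&(Z>4)&(Z<25); print("saucer",m.sum(),[np.round(t,1) for t in cv2.minAreaRect(P[m][:,:2].astype(np.float32))],np.round(np.percentile(P[m][:,2],[5,50,95]),1))
a=env.grab_frame("side"); save(a,"s9.png",s=1.5)
E
```

```text
[ 448.3032291  -238.32843647  204.2394015 ] [-1.79972806e+02 -1.78404252e-02  3.22039752e+01] 91.02511885781666
saucer 2994 [array([ 439., -330.]), array([126.3,  59.6]), np.float64(38.2)] [10.3 11.8 16.7]
```

View pics/s9.png

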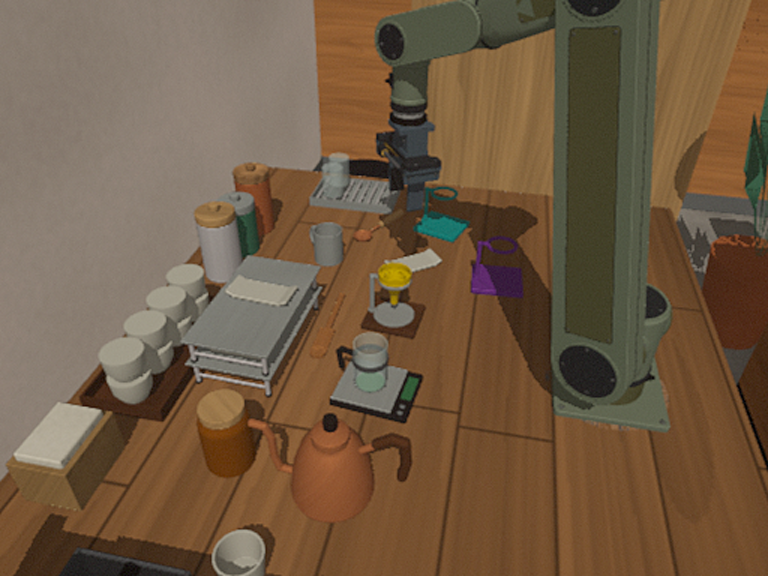

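Emit:
{"fn": "move_arm", "kwargs": {"plan": [[[-0.6,-4,-2],6,0],[[-0.5,-4,-4],0,0],[[0,-1.3,-4],0,0],[[0,0,-3],0,0],[[0,0,0],0,0]]}}

```text
time_s: 29.7
ee_pos: [435.5, -324.3, 75.1]
ee_rot: [-179.5, 0.1, 38.2]
force: [-0.3, 0.5, -0.5]
gripper_width: 91.1
gripper_force: 0.0
```

Emit:
{"fn": "move_arm", "kwargs": {"plan": [[[0,0,0],0,0],[[0,0,0],0,0]]}}

```text
time_s: 29.9
ee_pos: [439.6, -327.5, 81.0]
ee_rot: [179.8, -0.1, 38.3]
force: [-0.2, 0.3, 0.1]
gripper_width: 91.3
gripper_force: 0.0
```

Emit:
{"fn": "move_arm", "kwargs": {"plan": [[[-0.2,-0.4,-3],0,0],[[0,0,-3],0,0],[[0,0,-2],0,0],[[0,0,-1],0,0],[[0,0,0],0,0]]}}

```text
time_s: 30.4
ee_pos: [436.4, -331.2, -10.9]
ee_rot: [180.0, -0.0, 38.2]
force: [0.1, 1.0, 0.2]
gripper_width: 91.2
gripper_force: 0.0
```

Emit:
{"fn": "move_arm", "kwargs": {"plan": [[[0,0,0],0,0],[[0,0,0],0,0]]}}

```text
time_s: 30.6
ee_pos: [437.2, -332.1, -9.6]
ee_rot: [179.8, -0.0, 38.2]
force: [0.9, 0.3, -0.6]
gripper_width: 91.3
gripper_force: 0.0
```

```bash
python3 tip.py
```

```text
18.8 [ 436.78936999 -331.89047991  -10.02361293] [ 1.79862190e+02 -3.12409697e-02  3.81954524e+01] 91.06348390800737 [-0.15995697  0.54726646 -0.13090019]
side 308 [6.1 6.5 7.3 8.  8.3 8.4] [-2.7  4.5  8.8]
wrist 8154 [8.3 8.6 8.7 8.8 8.8 8.9] [ 19.6 -12.1   8.9]
```

Emit:
{"fn": "move_arm", "kwargs": {"plan": [[[0,0,-0.5],0,0],[[0,0,-0.4],0,0],[[0,0,-0.3],0,0],[[0,0,0],0,0],[[0,0,0],0,0]]}}

```text
time_s: 31.2
ee_pos: [436.0, -331.3, -23.4]
ee_rot: [-180.0, 0.0, 38.2]
force: [0.2, 0.1, -1.0]
gripper_width: 91.2
gripper_force: 0.0
```

Emit:
{"fn": "move_arm", "kwargs": {"plan": [[[0,0,-0.1],0,0],[[0,0,0],0,0]]}}

```text
time_s: 31.4
ee_pos: [436.1, -331.4, -24.2]
ee_rot: [180.0, -0.0, 38.2]
force: [0.1, 0.4, -0.1]
gripper_width: 91.1
gripper_force: 0.0
```

Emit:
{"fn": "move_arm", "kwargs": {"plan": [[[0,0,0],0,0.2],[[0,0,0],0,0.5],[[0,0,0],0,0.5],[[0,0,0],0,0.5]], "squeeze": 25}}

```text
time_s: 31.8
ee_pos: [436.1, -331.4, -24.2]
ee_rot: [180.0, -0.0, 38.2]
force: [0.3, 0.1, 1.2]
gripper_width: 62.3
gripper_force: 0.0
```

Emit:
{"fn": "move_arm", "kwargs": {"plan": [[[0,0,0],0,0.5],[[0,0,0],0,0.5]]}}

```text
time_s: 32.0
ee_pos: [436.1, -331.4, -24.2]
ee_rot: [180.0, -0.0, 38.2]
force: [-1.1, 0.6, 0.6]
gripper_width: 59.7
gripper_force: 25.0
```

Emit:
{"fn": "move_arm", "kwargs": {"plan": [[[0,0,0.3],0,0.5],[[0,0,0.7],0,0.5],[[0,0,2],0,0.5],[[0,0,3],0,0.5],[[0,0,4],0,0.5]]}}

```text
time_s: 32.5
ee_pos: [434.7, -330.3, 75.6]
ee_rot: [-179.8, 0.1, 38.2]
force: [0.9, -0.1, -3.5]
gripper_width: 59.6
gripper_force: 25.0
```

Emit:
{"fn": "move_arm", "kwargs": {"plan": [[[0,0,4],0,0.5],[[1,2,4],0,0.5],[[1.5,3,3],-8,0.5],[[2,4,1],-8,0.5],[[2,4,0],-8,0.5]]}}

```text
time_s: 33.0
ee_pos: [502.0, -201.7, 198.6]
ee_rot: [179.8, -0.2, 14.0]
force: [0.7, -0.6, -1.8]
gripper_width: 59.6
gripper_force: 25.0
```

Emit:
{"fn": "move_arm", "kwargs": {"plan": [[[2,4,0],-8,0.5],[[2,4,0],-8,0.5],[[1,4,0],0,0.5],[[0,3,0],0,0.5],[[0,2,0],0,0.5]]}}

```text
time_s: 33.5
ee_pos: [550.1, -30.2, 195.7]
ee_rot: [-180.0, 0.0, -1.4]
force: [-0.6, -0.3, -1.5]
gripper_width: 60.0
gripper_force: 25.0
```

Emit:
{"fn": "move_arm", "kwargs": {"plan": [[[0,0,0],0,0.5],[[0,0,0],0,0.5],[[0,0,0],0,0.5]]}}

```text
time_s: 33.8
ee_pos: [550.3, -33.5, 195.8]
ee_rot: [180.0, 0.0, -1.6]
force: [0.9, 0.9, -2.7]
gripper_width: 59.7
gripper_force: 25.0
```

```bash
cat > t.py <<'E'
from h import *
import sys
b=env.grab_frame("wrist"); s=env.state(); e=s["ee_pos"]; print(e,s["ee_rot"],s["gripper_width"],s["gripper_force"])
P=cloud(b); X,Y,Z=P[...,0],P[...,1],P[...,2]; save(b,sys.argv[1])
h=cv2.cvtColor(b["frame"],cv2.COLOR_RGB2HSV).astype(int)
def rect(m,n):
    m=cv2.morphologyEx(m.astype(np.uint8),cv2.MORPH_OPEN,np.ones((3,3))); k,l,st,_=cv2.connectedComponentsWithStats(m); i=1+st[1:,4].argmax(); q=P[(l==i)&np.isfinite(Z)]
    print(n,len(q),[np.round(t,1) for t in cv2.minAreaRect(q[:,:2].astype(np.float32))],np.round(np.median(q[:,2]),1))
g=h[...,1]<70
bx=(X>590)&(X<810)&(Y>-160)&(Y<210)
rect(bx&g&(Z>104)&(Z<132),"tier"); rect(bx&(abs(Y-3)<60)&(Z>116)&(Z<135),"home")
d=np.hypot(X-e[0],Y-e[1]); m=(d<100)&(Z>e[2]+18)&(Z<e[2]+50)&(h[...,1]<40)&(h[...,2]>130)
if m.sum()>50: rect(m,"held")
E
python3 t.py w10.png
```

```text
[550.34671076 -33.65578777 195.74575277] [ 1.79973227e+02  2.38861512e-03 -1.62347696e+00] 59.75806756386041 24.999426305294037
tier 39420 [array([673.9,  24.6]), array([300.4, 118.1]), np.float64(88.0)] 110.6
home 7297 [array([679.1,   4.8]), array([60.5, 99.7]), np.float64(85.1)] 121.5
held 10583 [array([580.3, -35.2]), array([59.4, 73.5]), np.float64(88.3)] 231.6
```

View pics/w10.png

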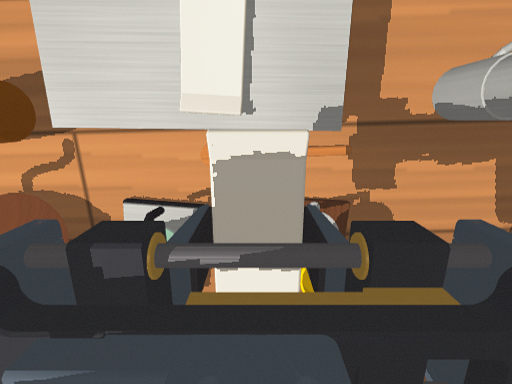

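Emit:
{"fn": "move_arm", "kwargs": {"plan": [[[2,2,0],-1.5,0.5],[[3.5,3.3,0],0,0.5],[[4,3.5,0],0,0.5],[[3.2,3,0],0,0.5],[[2,2,0],0,0.5]]}}

```text
time_s: 34.35
ee_pos: [697.3, 104.3, 194.9]
ee_rot: [-180.0, -0.0, -3.1]
force: [0.4, -0.4, -1.6]
gripper_width: 59.6
gripper_force: 25.0
```

Emit:
{"fn": "move_arm", "kwargs": {"plan": [[[0,0,0],0,0.5],[[0,0,-2],0,0.5],[[0,0,-2],0,0.5],[[0,0,-1],0,0.5],[[0,0,0],0,0.5]]}}

```text
time_s: 34.85
ee_pos: [693.8, 101.9, 143.9]
ee_rot: [179.9, 0.2, -3.1]
force: [-0.1, -0.0, -2.8]
gripper_width: 59.7
gripper_force: 25.0
```

Emit:
{"fn": "move_arm", "kwargs": {"plan": [[[0,0,0],0,0.5],[[0,0,0],0,0.5]]}}

```text
time_s: 35.05
ee_pos: [695.9, 103.0, 147.2]
ee_rot: [-180.0, -0.1, -3.1]
force: [0.3, -0.1, -2.6]
gripper_width: 59.4
gripper_force: 25.0
```

```bash
python3 t.py w11.png
```

```text
[695.80550298 103.10333976 147.14318818] [-1.79980358e+02 -1.39021964e-01 -3.07015756e+00] 59.77013532972601 24.99937891960144
tier 33378 [array([716.2,  22.5]), array([300.8, 137.1]), np.float64(87.7)] 110.7
home 7225 [array([709.4,   2.2]), array([ 60.6, 103.6]), np.float64(85.1)] 121.6
held 10615 [array([725.7, 100.6]), array([59.8, 73.5]), np.float64(86.9)] 183.0
```

Emit:
{"fn": "move_arm", "kwargs": {"plan": [[[0,0,-1.5],0,0.5],[[0,0,-1.5],0,0.5],[[0,0,-1.2],0,0.5],[[0,0,-0.8],0,0.5],[[0,0,-0.3],0,0.5]]}}

```text
time_s: 35.6
ee_pos: [694.8, 103.3, 91.9]
ee_rot: [180.0, 0.1, -3.1]
force: [-0.6, 0.2, -2.2]
gripper_width: 59.7
gripper_force: 25.0
```

Emit:
{"fn": "move_arm", "kwargs": {"plan": [[[0,0,-0.2],0,0.5],[[0,0,0],0,0.5],[[0,0,0],0,0.5]]}}

```text
time_s: 35.9
ee_pos: [695.5, 103.3, 91.3]
ee_rot: [-180.0, -0.1, -3.1]
force: [-0.1, -0.3, -2.7]
gripper_width: 59.9
gripper_force: 25.0
```

Emit:
{"fn": "move_arm", "kwargs": {"plan": [[[0,0,-0.2],0,0.5],[[0,0,-0.2],0,0.5],[[0,0,0],0,0.5],[[0,0,0],0,0.5]]}}

```text
time_s: 36.3
ee_pos: [695.0, 103.3, 86.6]
ee_rot: [180.0, 0.0, -3.1]
force: [0.1, 0.4, -2.3]
gripper_width: 59.4
gripper_force: 25.0
```

Emit:
{"fn": "move_arm", "kwargs": {"plan": [[[0,0,-0.1],0,0.5],[[0,0,0],0,0.5],[[0,0,0],0,0.5]]}}

```text
time_s: 36.6
ee_pos: [695.3, 103.3, 85.9]
ee_rot: [-180.0, -0.0, -3.1]
force: [-0.3, 0.1, -0.7]
gripper_width: 60.0
gripper_force: 25.0
```

Emit:
{"fn": "move_arm", "kwargs": {"plan": [[[0,0,-0.05],0,0.5],[[0,0,0],0,0.5],[[0,0,0],0,0.5]]}}

```text
time_s: 36.9
ee_pos: [695.3, 103.3, 85.8]
ee_rot: [-180.0, -0.0, -3.1]
force: [-1.0, 0.0, 3.1]
gripper_width: 59.6
gripper_force: 25.0
```

Seated. Release, opening only partly, then go straight up and back off.

Emit:
{"fn": "move_arm", "kwargs": {"plan": [[[0,0,0.05],0,0.2],[[0,0,0],0,0.15],[[0,0,0],0,0.15],[[0,0,0],0,0.15],[[0,0,0.5],0,0.15]]}}

```text
time_s: 37.4
ee_pos: [694.5, 103.2, 89.9]
ee_rot: [180.0, 0.1, -3.1]
force: [0.3, 0.4, 0.3]
gripper_width: 77.7
gripper_force: 0.0
```

Emit:
{"fn": "move_arm", "kwargs": {"plan": [[[0,0,2],0,0.15],[[0,0,4],0,0],[[-2,0,5],0,0],[[-4,-2,2],0,0],[[-4,-2,0],0,0]]}}

```text
time_s: 37.9
ee_pos: [598.1, 63.4, 221.5]
ee_rot: [-179.9, -0.5, -3.0]
force: [0.4, -1.2, 0.1]
gripper_width: 91.1
gripper_force: 0.0
```

Emit:
{"fn": "move_arm", "kwargs": {"plan": [[[-4,-3,0],0,0],[[-3,-4,0],0,0],[[0,0,0],0,0],[[0,0,0],0,0]]}}

```text
time_s: 38.3
ee_pos: [526.6, -7.2, 218.1]
ee_rot: [-180.0, -0.1, -3.2]
force: [-0.0, -0.3, -0.4]
gripper_width: 91.1
gripper_force: 0.0
```

```bash
python3 t.py w12.png; python3 - <<'E'
from h import *
a=env.grab_frame("top"); b=env.grab_frame("wrist")
o=np.zeros((600,800,3),np.uint8); o[:384,:512]=a["frame"]; o[300:600,400:800]=cv2.resize(b["frame"],(400,300)); cv2.imwrite("pics/end.png",o[:,:,::-1])
P=cloud(b); X,Y,Z=P[...,0],P[...,1],P[...,2]; q=P[(abs(X-696)<62)&(abs(Y-102)<26)&(Z>112)&(Z<140)]
A=np.c_[q[:,:2]-[696,102],np.ones(len(q))]; print("saucer plane",np.linalg.lstsq(A,q[:,2],rcond=None)[0],len(q))
m=(abs(X-700)<90)&(Y>60)&(Y<150)&(Z>114)&(Z<135); print([np.round(t,1) for t in cv2.minAreaRect(P[m][:,:2].astype(np.float32))])
E
```

```text
[527.27790689  -6.59240332 217.79313174] [-1.79972236e+02 -1.08165388e-01 -3.09128292e+00] 90.96408607044836 0.0
tier 30599 [array([665.6,  25.3]), array([301.4, 103.9]), np.float64(86.9)] 111.0
home 5404 [array([670.9,   5.4]), array([60.1, 83.9]), np.float64(85.0)] 121.6
saucer plane [-3.17077877e-02  5.07433763e-03  1.21165641e+02] 4779
[array([674.4, 103.1]), array([60.4, 88. ]), np.float64(86.8)]
```

View pics/end.png

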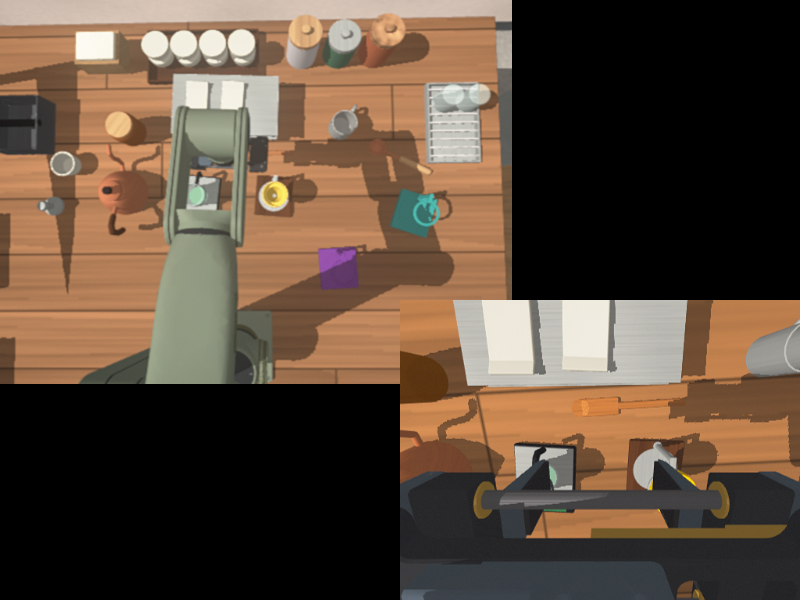

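Both saucers lie side by side on the tier ((512,345) and (585,345) in the inset). The lid is on the kettle, the funnel is in the stand, the server is on the plate, and the paddle hasn't moved.

```bash
python3 -c "
from workcell import env
print(env.job_done())"
```

```text
the job is handed in; nothing more can be done
None
```

The pile is taken apart in the order asked, with the lid in the kettle, the funnel in its stand, the server on the scale and the saucer flat beside the other one. I handed the job in at about 38 s; it returned no verdict.

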